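# Feed a tile under the marker's guard with the push stick

### The arm

A 7-joint arm with a two-finger parallel gripper is mounted at the origin on the work surface. World frame = base frame: x ahead of the robot, y to its left, z up, the work surface at z = 0. Lengths are in m, angles in rad, forces in N, time in s.
With the tool pointing down it reaches from about 0.4 to 0.85 m from the base axis. Payload 6.9 kg.
Tool frame: the origin (TCP) lies midway between the tips of the shut fingers; the grasp point (between the pads) lies 19 mm behind it; z points along the fingers, y is the direction in which the jaws open and shut (so a half turn about z gives the same grasp; the last joint's range is limited). The gripper opens to 85 mm and grips with 20 to 120 N. Pads are 22 mm wide; open, the fingers measure 114 mm over their backs; the gripper's body (76 mm by 85 mm) begins 54 mm behind the grasp point. The pads swing forward as they close: fully open they stand 13 mm farther back than shut.
Start: joints at [-1.167, 0.507, -0.238, 1.5, 0.126, 1.149, -0.155], TCP at [0.183, 0.597, 0.195] pointing down, gripper open.
Joint ranges: [-3.08, 3.08], [-0.24, 2.05], [-1.43, 1.35], [0, 2.5], [-1.52, 4.66], [0.17, 1.96], [-2.89, 2.89]. Speed limits (rad/s): [2.39, 2.39, 3.14, 3.14, 3.14, 3.14, 3.14].

### API

Orientations are given as a unit quaternion [x, y, z, w].
In Python, from plant import env gives the robot as it stands.
- The arm moves only by the shell command python3 -m pendant 'ROWS' [FORCE]. ROWS is JSON, a list of rows, each an object of numbers: "tx", "ty", "tz": the shift along the world's x, y, z in mm; "ax", "ay", "az": the turn, a rotation vector about the world's x, y, z in degrees; "claw": the finger opening in mm, from 0 to 85.4. A call has 1 to 5 rows; each row shifts and turns the commanded pose from where the row before left it; what a row does not reach is not made up. A row lasts 1/10 s, in which the tool goes at most 50 mm and 8.59 degrees, less where a joint would pass 70% of its speed; a pose out of reach is approached as far as the arm can. A call with a gripper value outside its range is refused whole. The fingers move at their own pace and stop on an object; FORCE is the grip in N (left out, the last holds). Time passes only in rows, so rows that do not move let the fingers close. It gives the time, the measured TCP pose, the force and the opening at its end, in the units of the state.
- env.get_obs(): the state, without advancing time (a new reading comes with each control period).
- env.read_camera(name): name is "scene" or "top" or "wrist"; returns a dict with "pixels" (480x640x3 uint8, blue, green, red), "z_map" (480x640 float32, m along the optical axis (not along the pixel's ray), 0 where there is no reading), "intrinsics" (3x3 intrinsics, pixels), "pose" (4x4, takes a point from camera to world coordinates). Camera axes: x right, y down, z forward; pixel columns grow to the right and rows downward; lengths in m; the calibration is good to about 2 mm. A picture is of the moment at which its call begins.
- env.finish_job(): hands the job in, once; it reports no verdict.
The state is a dict: "clock": time; "joints": joint angles; "joint_vel": joint speeds; "joint_torque": joint torques, N m; "eef_pos": TCP position; "eef_rot": TCP orientation; "force": force on the tool from outside, world axes, zero at the start; "moment": the same for the moment, N m; "width": finger opening in m.
Only numpy, scipy, OpenCV 4.12 (cv2) and the standard library are available. Lean on these libraries where they do the work, as an engineer would, in place of code of your own. Each camera call takes 0.05 s, during which the arm holds its last target.

### The job

Take the push stick by its handle and, with its nose behind the large tile, feed the tile along the bed through the low mouth of the guard until it presses firmly home on the sprung stop: hold it there with about 12 N on the stop (never more than 22 N) for a second. Then draw the stick back without pulling the tile off the stop, and stand it on its sole on its cork mat again. Never touch the tile or the machine with the gripper, and leave everything else on the bench alone.

Things in the scene. Friction and masses are not known exactly. Their poses are not given: they have to be found in the camera images.
- marker: Bench tile marker, fixed: steel bed 400 x 150 mm, top 20 mm above the bench, under a guard hood. Origin: bench level, on the centre line, in the plane of the mouth. x is the feed direction, y across, z up; bed from x = -200 to 200 mm. Two rails 12 mm high, 12 mm thick, from x = -200 to 160 mm leave a channel 112 mm wide centred on y = 0.
- guard: Grey guard hood fixed over the bed; its pose equals the marker's (same origin, axes). It covers x = 0 to 90 mm, top 98 mm above the bench, with a round head (radius 26 mm) on it at x = 55 mm up to 180 mm above the bench. The mouth in its front plate (x = 0) is 22 mm high above the bed and as wide as the channel.
- bar (a point): Sprung cross bar hidden in the guard, about 60 mm past the mouth, 9 mm above the bed when free; the point is its middle. The tile's front edge lifts it; it then drags on the tile's top, so sliding the tile takes a few newtons (differs from run to run) well before the stop is met, and the tile stays where it is left.
- stop: Stop on the bed beyond the guard: fixed bracket with a clamped aluminium carriage (100 mm wide, two black thumb nuts) bearing a sprung rubber pad 70 mm wide. The pose is the bracket's and equals the marker's. The free pad face lies anywhere from x = 115 to 141 mm: not reported, but seen from above and felt. The pad gives 1 mm per 6 N and bottoms out at 5 mm.
- tile: Square fired terracotta tile 100 x 100 x 12 mm, about 0.24 kg (varies), lying flat on the bed in the channel before the mouth, its sides about along the rails. Origin: centre of its underside; x along the feed, z up.
- stick: Wooden push stick standing on its sole on the cork mat. Sole 180 mm long, 40 mm wide, 10 mm thick; on it an upright handle block 60 mm long (along x), 22 mm thick (along y), its top 62 mm above the sole's underside. Origin: underside of the sole below the handle's middle; x points to the flat nose end, 120 mm ahead; the tail is 60 mm behind. 0.12 kg. Pinch the handle from above.
- mat: Cork mat, fixed, 250 (x) x 130 (y) x 4 mm, the push stick's place. Origin: centre of its underside.
- mug: Bystander: white mug, 90 mm high, 80 mm across. Origin: centre of its underside.
- bowl: Bystander: dark bowl, 70 mm high, 120 mm across. Origin: centre of its underside.
- glaze: Bystander: grey lidded jar, 85 mm high, 70 mm across. Origin: centre of its underside.
- batten: Bystander: plain wooden batten 200 x 25 x 18 mm without a handle, lying flat. Origin: centre of its underside.
- sparetile: Bystander: smaller terracotta tile 80 x 80 x 12 mm on the bench. Origin: centre of its underside.
- pot: Bystander: terracotta cup, 80 mm high, 90 mm across. Origin: centre of its underside.
- spatula: Bystander: spatula lying on the bench. Origin: underside, along its length.
Not all that is in view belongs to the job. There is more than one size of the stick; the one meant has the size given above.

How it is judged:
By the outcome, as a careful person would: the job done as asked, in the order asked, and still so for the second after the job is handed in, with the robot touching nothing.
It also fails if it takes over 72 s, if anything falls off the work surface, if the arm or the gripper's body presses on something with over 40 N, if the wrist force passes 120 N, or if a joint passes its speed limit or range.

## Working session

There is one attempt and no reset: what is moved stays moved. The work goes in short steps, Python scripts to look and compute and a shell command to move; the robot and the scene stay as the last step left them, time stands still between calls to the robot, and variables do not carry over. Pictures are saved under pics/ and viewed, and the job is handed in when it is done.

```bash
mkdir -p pics; ls; python3 - <<'E'
from plant import env
import cv2,numpy as np
o=env.get_obs()
print({k:np.round(v,3) for k,v in o.items()})
for n in ["scene","top"]:
    c=env.read_camera(n); cv2.imwrite(f"pics/{n}0.png",c["pixels"]); print(n,c["intrinsics"],c["pose"].round(3))
    np.savez(f"{n}0.npz",**c)
E
```

```text
pics
{'clock': np.float64(0.0), 'joints': array([-1.167,  0.508, -0.237,  1.501,  0.126,  1.149, -0.155]), 'joint_vel': array([ 0.001, -0.   ,  0.002,  0.   , -0.002, -0.001, -0.   ]), 'joint_torque': array([ 1.0000e-03, -6.2060e+01, -2.1850e+00, -2.4966e+01,  1.3000e-02,
        1.2000e-02, -0.0000e+00]), 'eef_pos': array([0.183, 0.597, 0.194]), 'eef_rot': array([ 0.148,  0.989, -0.001, -0.   ]), 'force': array([1.134, 0.031, 0.262]), 'moment': array([ 0.025,  0.019, -0.042]), 'width': np.float64(0.085)}
scene [[621.54945215   0.         317.35279658]
 [  0.         621.54945215 246.26618248]
 [  0.           0.           1.        ]] [[-0.751  0.368 -0.548  1.297]
 [ 0.66   0.393 -0.641  0.971]
 [-0.02  -0.843 -0.538  0.88 ]
 [ 0.     0.     0.     1.   ]]
top [[434.18170571   0.         317.61826695]
 [  0.         434.18170571 243.38797669]
 [  0.           0.           1.        ]] [[-0.027 -0.985  0.168  0.277]
 [-1.     0.025 -0.011  0.012]
 [ 0.006 -0.168 -0.986  1.202]
 [ 0.     0.     0.     1.   ]]
```

View pics/scene0.png

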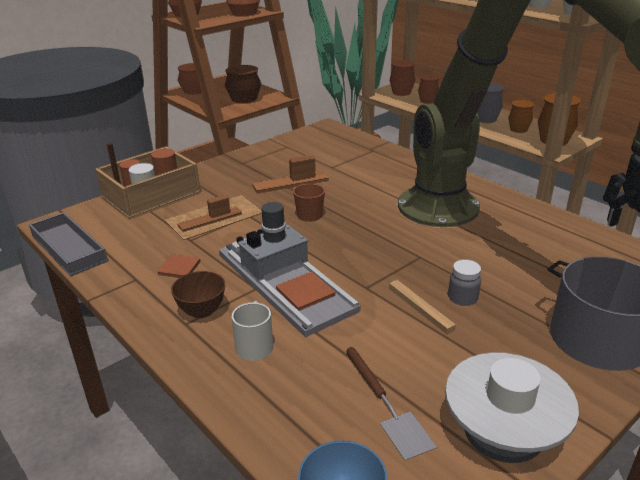

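View pics/top0.png

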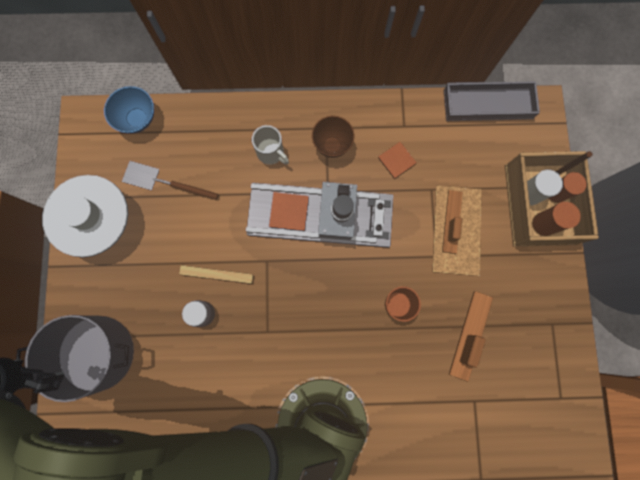

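```bash
cat > h.py <<'E'
import numpy as np,cv2
from plant import env
def cloud(c):
    z=c["z_map"];K=c["intrinsics"];v,u=np.mgrid[0:480,0:640]
    P=np.stack([(u-K[0,2])/K[0,0]*z,(v-K[1,2])/K[1,1]*z,z],-1)
    return P@c["pose"][:3,:3].T+c["pose"][:3,3]
def proj(c,p):
    R=c["pose"][:3,:3];q=(np.atleast_2d(p)-c["pose"][:3,3])@R;K=c["intrinsics"]
    return np.c_[q[:,0]/q[:,2]*K[0,0]+K[0,2],q[:,1]/q[:,2]*K[1,1]+K[1,2]]
E
python3 - <<'E'
from h import *
c=dict(np.load("top0.npz"));P=cloud(c)
im=c["pixels"]
a=cv2.resize(im[170:290,380:520],None,fx=5,fy=5,interpolation=cv2.INTER_CUBIC)
b=cv2.resize(im[170:260,235:405],None,fx=4.5,fy=4.5,interpolation=cv2.INTER_CUBIC)
cv2.imwrite("pics/c1.png",a);cv2.imwrite("pics/c2.png",b)
s=dict(np.load("scene0.npz"))
cv2.imwrite("pics/c3.png",cv2.resize(s["pixels"][150:340,150:370],None,fx=3.2,fy=3.2,interpolation=cv2.INTER_CUBIC))
for n,(v,u) in dict(bench=(300,330),mat=(260,445),sole=(205,452),handle=(230,456),decoyh=(350,472),decoys=(310,480),tile=(212,289),guard=(225,328),bed=(235,275)).items(): print(n,P[v,u].round(4))
E
```

```text
bench [ 0.3229 -0.0307 -0.0033]
mat [ 0.4245 -0.354   0.0052]
sole [ 0.5799 -0.3838  0.0116]
handle [ 0.4976 -0.372   0.0631]
decoyh [ 0.1853 -0.3813  0.0819]
decoys [ 0.2846 -0.4366  0.0124]
tile [0.5668 0.0765 0.029 ]
guard [ 0.5141 -0.0283  0.0907]
bed [0.505  0.117  0.0179]
```

View pics/c1.png

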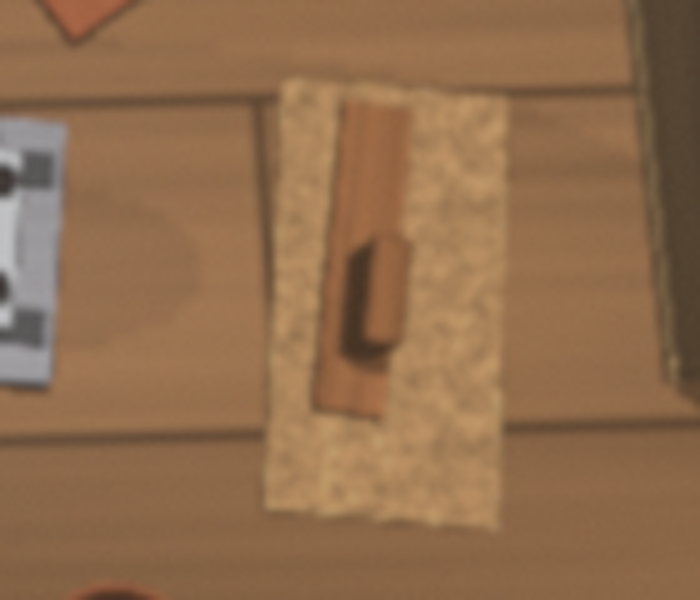

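View pics/c2.png

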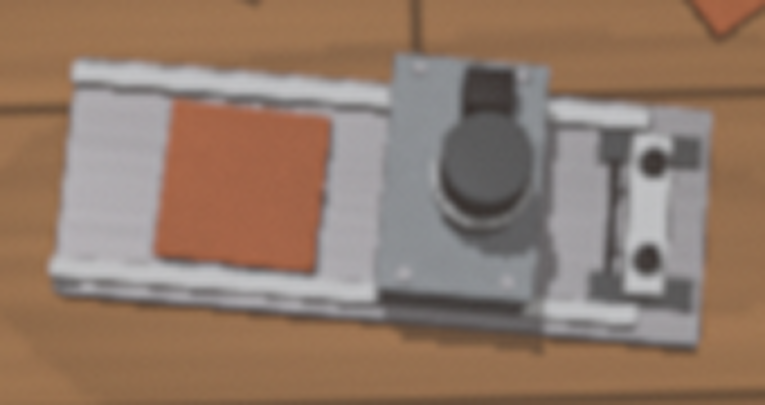

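View pics/c3.png

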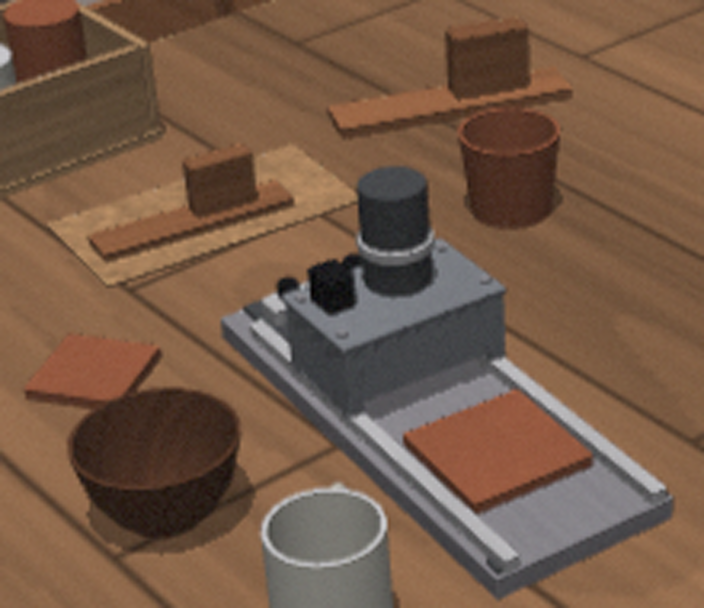

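```bash
cat >> h.py <<'E'
def ray(c,uv,z):
    uv=np.atleast_2d(np.float64(uv));K=c["intrinsics"]
    d=np.c_[(uv-K[[0,1],[2,2]])/K[[0,1],[0,1]],np.ones(len(uv))]@c["pose"][:3,:3].T
    o=c["pose"][:3,3];return o+d*((z-o[2])/d[:,2])[:,None]
def fit2(m,w):
    m=np.array(m,float);w=np.array(w)[:,:2];mm=m.mean(0);wm=w.mean(0);A=m-mm;B=w-wm
    t=np.arctan2((A[:,0]*B[:,1]-A[:,1]*B[:,0]).sum(),(A*B).sum())
    R=np.array([[np.cos(t),-np.sin(t)],[np.sin(t),np.cos(t)]]);return wm-R@mm,t,(A@R.T-B)
E
python3 - <<'E'
from h import *
np.set_printoptions(precision=4,suppress=True)
c=dict(np.load("top0.npz"))
f1=lambda p:(np.array(p)+.5)/5-.5+[380,170]
f2=lambda p:(np.array(p)+.5)/4.5-.5+[235,170]
sole=ray(c,f1([(343,100),(412,105),(383,418),(313,410)]),.014)
o,t,r=fit2([(.12,.02),(.12,-.02),(-.06,-.02),(-.06,.02)],sole);print("sole",o,np.degrees(t),r*1e3)
hd=ray(c,f1([(377,236),(412,240),(402,347),(365,345)]),.066)
o,t,r=fit2([(.03,.011),(.03,-.011),(-.03,-.011),(-.03,.011)],hd);print("handle",o,np.degrees(t),r*1e3)
bed=ray(c,f2([(72,60),(714,110),(697,345),(53,282)]),.02)
o,t,r=fit2([(-.2,.075),(.2,.075),(.2,-.075),(-.2,-.075)],bed);print("bed",o,np.degrees(t),r*1e3)
ti=ray(c,f2([(172,99),(332,118),(315,272),(153,256)]),.032)
o,t,r=fit2([(-.05,.05),(.05,.05),(.05,-.05),(-.05,-.05)],ti);print("tile",o,np.degrees(t),r*1e3)
m=ray(c,f1([(282,78),(510,95),(498,530),(264,510)]),.004);print("mat",m)
o,t,r=fit2([(.125,.065),(.125,-.065),(-.125,-.065),(-.125,.065)],m);print(o,np.degrees(t),r*1e3)
E
```

```text
sole [ 0.5039 -0.3749] -9.639292337129461 [[ 1.0124  0.4679]
 [-1.7698  0.0809]
 [-0.231  -0.7303]
 [ 0.9884  0.1815]]
handle [ 0.5025 -0.3753] -9.873230764111401 [[ 0.727   1.6909]
 [-0.3687 -1.3115]
 [-1.2717 -1.1919]
 [ 0.9135  0.8125]]
bed [ 0.5622 -0.0091] -96.51788402728006 [[ 3.3073 -3.0598]
 [ 0.4134  1.3353]
 [ 0.1768 -0.4342]
 [-3.8975  2.1587]]
tile [0.5693 0.0774] -97.56850086245089 [[-0.1779 -0.1556]
 [ 1.2943 -0.4315]
 [-0.8981  0.111 ]
 [-0.2184  0.4761]]
mat [[ 0.6414 -0.345   0.004 ]
 [ 0.628  -0.4752  0.004 ]
 [ 0.3787 -0.446   0.004 ]
 [ 0.3932 -0.3169  0.004 ]]
[ 0.5103 -0.3958] -6.472876845899886 [[ 0.4844 -0.3198]
 [-0.8159  0.7676]
 [ 0.0839 -0.2661]
 [ 0.2475 -0.1817]]
```

```bash
cat > ov.py <<'E'
from h import *
def T(o,t,p):
    p=np.array(p,float);c,s=np.cos(t),np.sin(t);return np.c_[o[0]+c*p[:,0]-s*p[:,1],o[1]+s*p[:,0]+c*p[:,1],p[:,2]]
def rect(x0,x1,y0,y1,z):return [(x0,y0,z),(x1,y0,z),(x1,y1,z),(x0,y1,z)]
def draw(c,box,sc,sets,name):
    u0,u1,v0,v1=box
    a=cv2.resize(c["pixels"][v0:v1,u0:u1],None,fx=sc,fy=sc,interpolation=cv2.INTER_CUBIC)
    for P,col in sets:
        q=((proj(c,P)-[u0,v0]+.5)*sc-.5)
        cv2.polylines(a,[np.round(q*16).astype(np.int32)],True,col,1,cv2.LINE_AA,4)
    cv2.imwrite(name,a)
E
python3 - <<'E'
from ov import *
c=dict(np.load("top0.npz"))
o=(.5622,-.0091);t=np.radians(-96.5)
S=[(T(o,t,rect(-.2,.2,-.075,.075,.02)),(0,255,0)),(T(o,t,rect(0,.09,-.056,.056,.098)),(0,0,255)),
(T(o,t,rect(-.2,.16,-.056,.056,.032)),(255,255,0)),(T(o,t,rect(.115,.141,-.035,.035,.03)),(255,0,255)),
(T((.5693,.0774),np.radians(-97.5),rect(-.05,.05,-.05,.05,.032)),(255,0,0))]
draw(c,(235,405,170,260),4.7,S,"pics/o1.png")
E
```

```text
(no output)
```

View pics/o1.png

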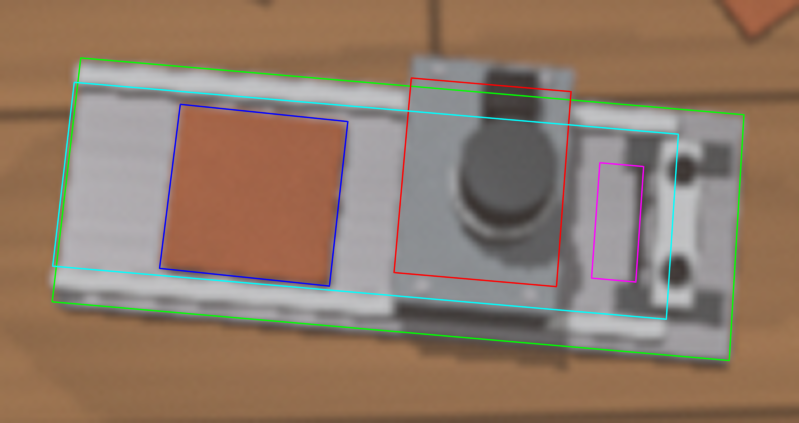

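```bash
python3 - <<'E'
from ov import *
np.set_printoptions(precision=3,suppress=True)
c=dict(np.load("top0.npz"));P=cloud(c)
for n in ["top"]:
  reg=(P[...,1]>.2)&(P[...,1]<.5)&(P[...,0]>.55)&(P[...,0]<.72)&(P[...,2]>.008)
  for y in np.arange(.2,.5,.02):
    m=reg&(abs(P[...,1]-y)<.01)
    if m.any(): print(y.round(2),m.sum(),P[m].min(0),P[m].max(0))
o=(.5622,-.0091);t=np.radians(-96.5)
S=[(T(o,t,rect(-.335,-.155,-.0227,.0173,.02)),(0,255,0)),(T(o,t,rect(-.2,.2,-.075,.075,.02)),(255,255,0))]
draw(c,(110,330,120,280),3.5,S,"pics/o2.png")
E
```

```text
0.28 26 [0.614 0.28  0.009] [0.631 0.289 0.023]
0.3 50 [0.616 0.29  0.01 ] [0.638 0.31  0.025]
0.32 52 [0.623 0.31  0.01 ] [0.643 0.329 0.024]
0.34 51 [0.628 0.331 0.008] [0.65  0.35  0.027]
0.36 49 [0.635 0.351 0.011] [0.656 0.37  0.022]
0.38 48 [0.641 0.37  0.009] [0.663 0.39  0.023]
0.4 47 [0.647 0.39  0.008] [0.669 0.41  0.022]
0.42 16 [0.654 0.411 0.01 ] [0.671 0.429 0.022]
0.44 17 [0.667 0.431 0.008] [0.714 0.45  0.016]
0.46 9 [0.675 0.451 0.008] [0.702 0.463 0.013]
0.48 3 [0.667 0.472 0.008] [0.703 0.481 0.009]
```

View pics/o2.png

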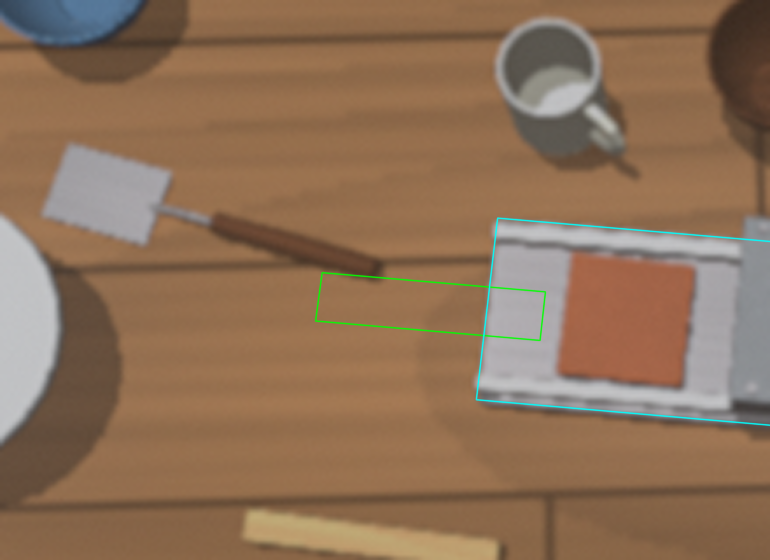

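Candidates for the stick: the one on the cork mat at (452,222), with its handle top 66 mm up as described; the bigger stick at (472,336), handle top about 82 mm; and the batten without a handle at (216,274). I choose the one on the mat. The close crop shows its 60 x 22 mm handle, and the fitted sole length of 180 mm agrees. The spatula's end at (217,197) lies close to where the stick's tail will come down.

```bash
python3 -m pendant '[{"tx":20,"ty":-20,"tz":35,"claw":60},{"tx":32,"ty":-30,"tz":20,"az":2},{"tx":35,"ty":-32,"tz":10,"az":2},{"tx":35,"ty":-32,"tz":10,"az":2},{"tx":35,"ty":-32,"tz":10,"az":1.3}]' 40; python3 -m pendant '[{"tx":35,"ty":-34,"tz":5},{"tx":35,"ty":-35,"tz":5},{"tx":20,"ty":-45},{"tx":10,"ty":-48},{"ty":-50}]'
```

```text
schema error: expected keys tx, ty, tz, ax, ay, az, claw
schema error: expected keys tx, ty, tz, ax, ay, az, claw
```

```bash
python3 -m pendant '[{"tx":20,"ty":-20,"tz":35,"ax":0,"ay":0,"az":0,"claw":60},{"tx":32,"ty":-30,"tz":20,"ax":0,"ay":0,"az":2,"claw":60},{"tx":35,"ty":-32,"tz":10,"ax":0,"ay":0,"az":2,"claw":60},{"tx":35,"ty":-32,"tz":10,"ax":0,"ay":0,"az":2,"claw":60},{"tx":35,"ty":-32,"tz":10,"ax":0,"ay":0,"az":1.3,"claw":60}]' 40
```

```text
clock: 0.6
eef_pos: [0.3414, 0.4499, 0.2799]
eef_rot: [0.084, 0.996, -0.0, -0.0]
force: [1.3, 0.5, -0.9]
width: 0.0603
```

```bash
python3 -m pendant '[{"tx":16,"ty":-46,"tz":0,"ax":0,"ay":0,"az":0,"claw":60},{"tx":16,"ty":-46,"tz":0,"ax":0,"ay":0,"az":0,"claw":60},{"tx":16,"ty":-46,"tz":0,"ax":0,"ay":0,"az":0,"claw":60},{"tx":16,"ty":-46,"tz":0,"ax":0,"ay":0,"az":0,"claw":60},{"tx":16,"ty":-46,"tz":0,"ax":0,"ay":0,"az":0,"claw":60}]'
python3 -m pendant '[{"tx":10,"ty":-48,"tz":0,"ax":0,"ay":0,"az":0,"claw":60},{"tx":10,"ty":-48,"tz":0,"ax":0,"ay":0,"az":0,"claw":60},{"tx":10,"ty":-48,"tz":0,"ax":0,"ay":0,"az":0,"claw":60},{"tx":10,"ty":-48,"tz":0,"ax":0,"ay":0,"az":0,"claw":60},{"tx":10,"ty":-48,"tz":0,"ax":0,"ay":0,"az":0,"claw":60}]'
```

```text
clock: 1.1
eef_pos: [0.4205, 0.2194, 0.2795]
eef_rot: [0.085, 0.996, -0.0, -0.0]
force: [1.2, 0.8, -0.3]
width: 0.0601
clock: 1.6
eef_pos: [0.4702, -0.0205, 0.2796]
eef_rot: [0.085, 0.996, -0.0, -0.0]
force: [1.1, 0.4, 0.7]
width: 0.06
```

```bash
python3 -m pendant '[{"tx":8,"ty":-48,"tz":0,"ax":0,"ay":0,"az":0,"claw":60},{"tx":8,"ty":-48,"tz":0,"ax":0,"ay":0,"az":0,"claw":60},{"tx":8,"ty":-48,"tz":0,"ax":0,"ay":0,"az":0,"claw":60},{"tx":8,"ty":-48,"tz":0,"ax":0,"ay":0,"az":0,"claw":60},{"tx":0,"ty":-48,"tz":-10,"ax":0,"ay":0,"az":0,"claw":60}]'
```

```text
clock: 2.1
eef_pos: [0.5035, -0.2605, 0.2701]
eef_rot: [0.085, 0.996, -0.0, 0.001]
force: [0.8, 1.5, 0.0]
width: 0.0598
```

```bash
python3 -m pendant '[{"tx":0,"ty":-40,"tz":-20,"ax":0,"ay":0,"az":0,"claw":60},{"tx":0,"ty":-40,"tz":-20,"ax":0,"ay":0,"az":0,"claw":60},{"tx":0,"ty":-34,"tz":-30,"ax":0,"ay":0,"az":0,"claw":60},{"tx":0,"ty":0,"tz":-10,"ax":0,"ay":0,"az":0,"claw":60}]'
python3 - <<'E'
from ov import *
c=env.read_camera("wrist");np.savez("w1.npz",**c);cv2.imwrite("pics/w1.png",c["pixels"])
t=env.read_camera("top");np.savez("top1.npz",**t);cv2.imwrite("pics/top1.png",cv2.resize(t["pixels"][150:310,360:540],None,fx=4,fy=3.7))
print(c["pose"].round(3),c["intrinsics"][0,0])
E
```

```text
clock: 2.5
eef_pos: [0.4988, -0.3773, 0.1856]
eef_rot: [0.088, 0.996, -0.0, -0.003]
force: [-0.5, 0.0, -0.4]
width: 0.0596
[[ 0.176  0.95   0.257  0.434]
 [ 0.984 -0.17  -0.046 -0.366]
 [ 0.     0.261 -0.965  0.365]
 [ 0.     0.     0.     1.   ]] 427.5066596100929
```

View pics/w1.png

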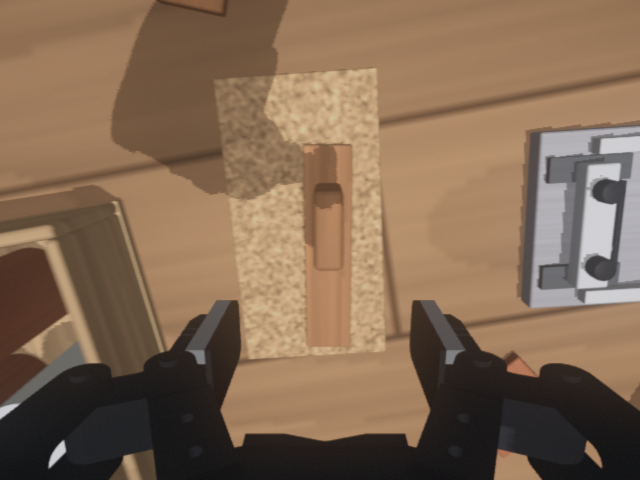

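```bash
python3 - <<'E'
from ov import *
np.set_printoptions(precision=4,suppress=True)
c=dict(np.load("w1.npz"))
o,t,r=fit2([(-.06,-.02),(-.06,.02),(.12,.02),(.12,-.02)],ray(c,[(304,144),(352,144),(350,346),(307,347)],.014));print(o,np.degrees(t),r*1e3)
h=ray(c,[(315,270),(342,270)],.066);print("handle front",h)
ob=env.get_obs();print(ob["eef_pos"],ob["eef_rot"],ob["joints"])
cr=c["pixels"][130:360,260:400]
cv2.imwrite("pics/w1c.png",cv2.resize(cr,None,fx=2.6,fy=2.6,interpolation=cv2.INTER_CUBIC))
E
```

```text
[ 0.5055 -0.3755] -9.838009762119912 [[-0.2531 -0.7975]
 [-0.1637  0.7984]
 [ 0.6852  0.3568]
 [-0.2684 -0.3577]]
handle front [[ 0.5321 -0.3904  0.066 ]
 [ 0.5356 -0.3708  0.066 ]]
[ 0.501  -0.372   0.1871] [ 0.0859  0.9963  0.0014 -0.0022] [ 0.5031  0.514   0.1591  1.5127 -0.0864  1.1269  2.0784]
```

View pics/w1c.png

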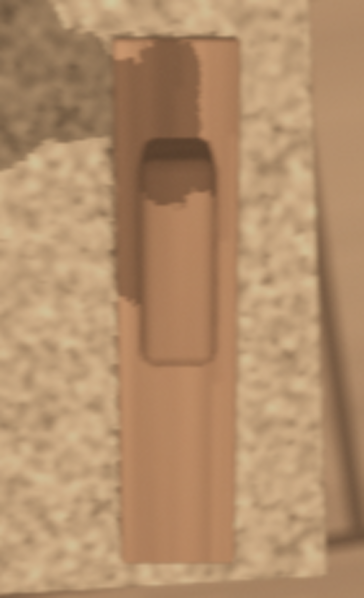

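```bash
python3 -m pendant '[{"tx":1,"ty":0,"tz":-40,"ax":0,"ay":0,"az":0,"claw":60},{"tx":0,"ty":0,"tz":-40,"ax":0,"ay":0,"az":0,"claw":60},{"tx":0,"ty":0,"tz":-25,"ax":0,"ay":0,"az":0,"claw":60},{"tx":0,"ty":0,"tz":-10,"ax":0,"ay":0,"az":0,"claw":60},{"tx":0,"ty":0,"tz":0,"ax":0,"ay":0,"az":0,"claw":60}]'
python3 -m pendant '[{"tx":0,"ty":0,"tz":-25,"ax":0,"ay":0,"az":0,"claw":60},{"tx":0,"ty":0,"tz":-15,"ax":0,"ay":0,"az":0,"claw":60},{"tx":0,"ty":0,"tz":-8,"ax":0,"ay":0,"az":0,"claw":60},{"tx":0,"ty":0,"tz":-3,"ax":0,"ay":0,"az":0,"claw":60},{"tx":0,"ty":0,"tz":0,"ax":0,"ay":0,"az":0,"claw":60}]'
python3 - <<'E'
from ov import *
c=env.read_camera("wrist");cv2.imwrite("pics/w2.png",c["pixels"])
E
```

```text
clock: 3.1
eef_pos: [0.5039, -0.3711, 0.0746]
eef_rot: [0.084, 0.996, 0.001, -0.0]
force: [0.6, 0.4, 1.1]
width: 0.0603
clock: 3.6
eef_pos: [0.5041, -0.3728, 0.0247]
eef_rot: [0.085, 0.996, -0.0, 0.001]
force: [0.2, -0.1, 0.9]
width: 0.0604
```

View pics/w2.png

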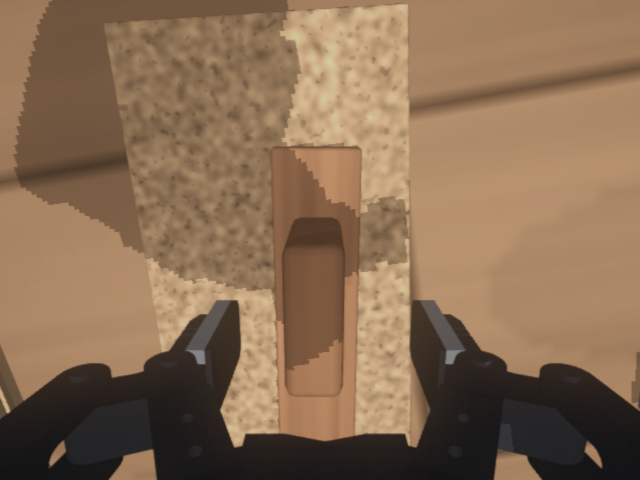

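```bash
python3 -m pendant '[{"tx":1,"ty":-3,"tz":-2,"ax":0,"ay":0,"az":0,"claw":50},{"tx":0,"ty":0,"tz":0,"ax":0,"ay":0,"az":0,"claw":30},{"tx":0,"ty":0,"tz":0,"ax":0,"ay":0,"az":0,"claw":10},{"tx":0,"ty":0,"tz":0,"ax":0,"ay":0,"az":0,"claw":10},{"tx":0,"ty":0,"tz":0,"ax":0,"ay":0,"az":0,"claw":10}]' 80
python3 -m pendant '[{"tx":0,"ty":0,"tz":0,"ax":0,"ay":0,"az":0,"claw":10},{"tx":0,"ty":0,"tz":0,"ax":0,"ay":0,"az":0,"claw":10},{"tx":0,"ty":0,"tz":0,"ax":0,"ay":0,"az":0,"claw":10}]'
```

```text
clock: 4.15
eef_pos: [0.5045, -0.3761, 0.0223]
eef_rot: [0.085, 0.996, -0.0, 0.0]
force: [-0.2, -0.9, 6.1]
width: 0.0194
clock: 4.45
eef_pos: [0.5045, -0.3761, 0.0223]
eef_rot: [0.085, 0.996, -0.0, 0.0]
force: [-1.3, -0.9, 5.2]
width: 0.0194
```

```bash
python3 -m pendant '[{"tx":0,"ty":0,"tz":10,"ax":0,"ay":0,"az":0,"claw":10},{"tx":0,"ty":0,"tz":30,"ax":0,"ay":0,"az":0,"claw":10},{"tx":0,"ty":0,"tz":40,"ax":0,"ay":0,"az":0,"claw":10},{"tx":0,"ty":0,"tz":40,"ax":0,"ay":0,"az":0,"claw":10},{"tx":0,"ty":0,"tz":30,"ax":0,"ay":0,"az":0,"claw":10}]'
python3 -m pendant '[{"tx":0,"ty":0,"tz":20,"ax":0,"ay":0,"az":0,"claw":10},{"tx":0,"ty":0,"tz":0,"ax":0,"ay":0,"az":0,"claw":10},{"tx":0,"ty":0,"tz":0,"ax":0,"ay":0,"az":0,"claw":10}]'
python3 - <<'E'
from ov import *
c=env.read_camera("wrist");cv2.imwrite("pics/w3.png",c["pixels"]);np.savez("w3.npz",**c)
c=env.read_camera("scene");cv2.imwrite("pics/s3.png",c["pixels"])
E
```

```text
clock: 4.95
eef_pos: [0.5047, -0.3755, 0.1746]
eef_rot: [0.085, 0.996, -0.0, 0.001]
force: [0.7, -0.3, -1.3]
width: 0.0192
clock: 5.25
eef_pos: [0.5042, -0.3751, 0.1915]
eef_rot: [0.085, 0.996, 0.0, -0.0]
force: [0.0, -0.2, -1.2]
width: 0.019
```

View pics/w3.png

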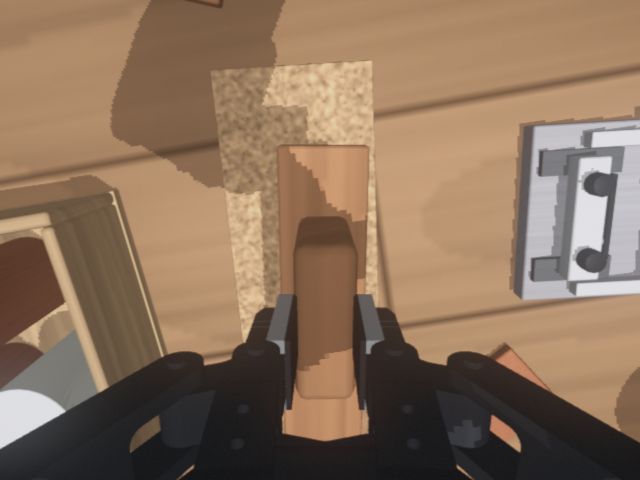

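View pics/s3.png

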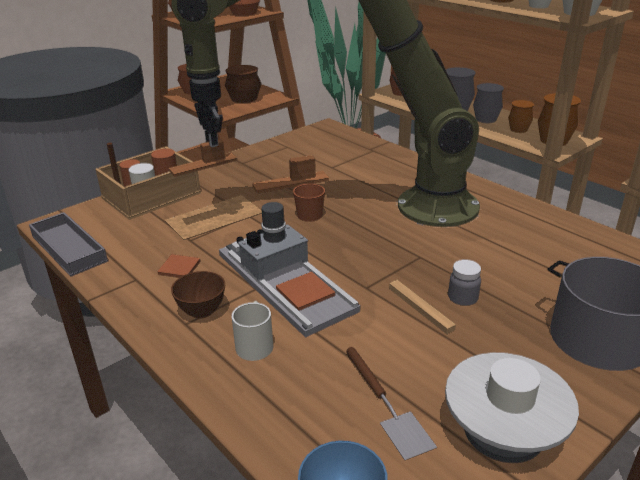

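```bash
python3 - <<'E'
from ov import *
np.set_printoptions(precision=4,suppress=True)
c=dict(np.load("w3.npz"))
z=.1915-.0083
a=ray(c,[(278,145),(369,145)],z);print(a, np.linalg.norm(a[0]-a[1]))
ob=env.get_obs();p=ob["eef_pos"];t=np.radians(2*np.degrees(np.arctan2(ob["eef_rot"][1],ob["eef_rot"][0]))-180)
print(p,np.degrees(t)); d=(a-p)[:,:2]; R=np.array([[np.cos(t),-np.sin(t)],[np.sin(t),np.cos(t)]]);print("tail in tool-yaw frame",d@R)
E
```

```text
[[ 0.4429 -0.3846  0.1832]
 [ 0.4494 -0.3463  0.1832]] 0.03888471654774983
[ 0.5037 -0.3747  0.1901] -9.752402905056272
tail in tool-yaw frame [[-0.0583 -0.0201]
 [-0.0583  0.0188]]
```

```bash
python3 -m pendant '[{"tx":0,"ty":0,"tz":30,"ax":0,"ay":0,"az":-3,"claw":10},{"tx":0,"ty":20,"tz":30,"ax":0,"ay":0,"az":-5,"claw":10},{"tx":0,"ty":35,"tz":20,"ax":0,"ay":0,"az":-5.5,"claw":10},{"tx":0,"ty":40,"tz":0,"ax":0,"ay":0,"az":-5.5,"claw":10},{"tx":0,"ty":40,"tz":0,"ax":0,"ay":0,"az":-5.5,"claw":10}]'
python3 -m pendant '[{"tx":5,"ty":40,"tz":0,"ax":0,"ay":0,"az":-5.5,"claw":10},{"tx":5,"ty":40,"tz":0,"ax":0,"ay":0,"az":-5.5,"claw":10},{"tx":5,"ty":40,"tz":0,"ax":0,"ay":0,"az":-5.5,"claw":10},{"tx":5,"ty":40,"tz":0,"ax":0,"ay":0,"az":-5.5,"claw":10},{"tx":5,"ty":40,"tz":0,"ax":0,"ay":0,"az":-5.5,"claw":10}]'
python3 -m pendant '[{"tx":10,"ty":40,"tz":0,"ax":0,"ay":0,"az":-5.5,"claw":10},{"tx":10,"ty":40,"tz":0,"ax":0,"ay":0,"az":-5.5,"claw":10},{"tx":10,"ty":40,"tz":0,"ax":0,"ay":0,"az":-5.5,"claw":10},{"tx":10,"ty":40,"tz":0,"ax":0,"ay":0,"az":-5.5,"claw":10},{"tx":5,"ty":40,"tz":0,"ax":0,"ay":0,"az":-5.5,"claw":10}]'
```

```text
clock: 5.85
eef_pos: [0.504, -0.2392, 0.2708]
eef_rot: [0.297, 0.955, 0.0, -0.001]
force: [1.4, 0.1, -1.7]
width: 0.0192
clock: 6.35
eef_pos: [0.5287, -0.0387, 0.2703]
eef_rot: [0.515, 0.857, -0.001, -0.001]
force: [-0.1, -0.8, -1.6]
width: 0.0193
clock: 6.85
eef_pos: [0.5743, 0.1611, 0.27]
eef_rot: [0.704, 0.71, -0.001, -0.0]
force: [0.1, -0.3, -1.8]
width: 0.0195
```

```bash
python3 -m pendant '[{"tx":4,"ty":40,"tz":-10,"ax":0,"ay":0,"az":-3.5,"claw":10},{"tx":4,"ty":36,"tz":-20,"ax":0,"ay":0,"az":-3.5,"claw":10},{"tx":3,"ty":21,"tz":-40,"ax":0,"ay":0,"az":0,"claw":10},{"tx":0,"ty":0,"tz":-45,"ax":0,"ay":0,"az":0,"claw":10},{"tx":0,"ty":0,"tz":-40,"ax":0,"ay":0,"az":0,"claw":10}]'
python3 -m pendant '[{"tx":0,"ty":0,"tz":-25,"ax":0,"ay":0,"az":0,"claw":10},{"tx":0,"ty":0,"tz":0,"ax":0,"ay":0,"az":0,"claw":10},{"tx":0,"ty":0,"tz":0,"ax":0,"ay":0,"az":0,"claw":10}]'
python3 - <<'E'
from ov import *
for n in ["wrist","scene","top"]:
    c=env.read_camera(n);cv2.imwrite(f"pics/{n}4.png",c["pixels"]);np.savez(f"{n}4.npz",**c)
ob=env.get_obs();print(ob["eef_pos"],ob["eef_rot"],ob["force"],ob["joints"].round(2))
t=dict(np.load("top4.npz"));cv2.imwrite("pics/t4c.png",cv2.resize(t["pixels"][150:270,180:400],None,fx=3.6,fy=3.6,interpolation=cv2.INTER_CUBIC))
E
```

```text
clock: 7.35
eef_pos: [0.5837, 0.2574, 0.1129]
eef_rot: [0.744, 0.668, -0.002, -0.001]
force: [0.2, -0.5, -1.5]
width: 0.0192
clock: 7.65
eef_pos: [0.5851, 0.2563, 0.0912]
eef_rot: [0.745, 0.667, -0.001, -0.0]
force: [0.8, -0.4, -0.6]
width: 0.0195
[0.58658616 0.25672488 0.09346996] [7.44752944e-01 6.67338686e-01 1.38989561e-03 4.45860642e-04] [ 0.22583935  0.10327962 -0.71660255] [-0.63  0.63  0.31  1.6  -0.22  0.94 -0.36]
```

View pics/wrist4.png

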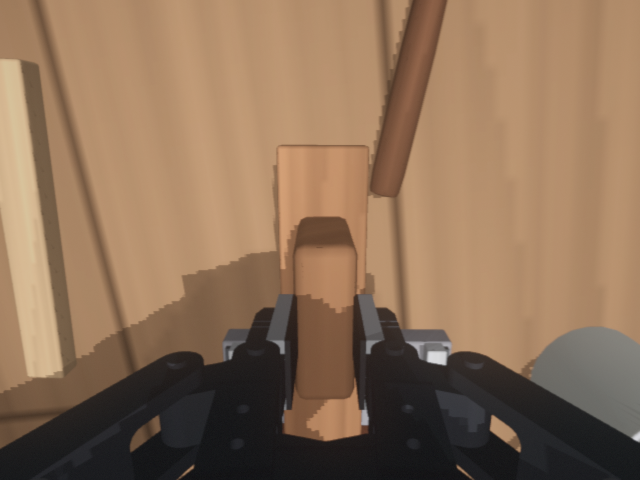

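View pics/scene4.png

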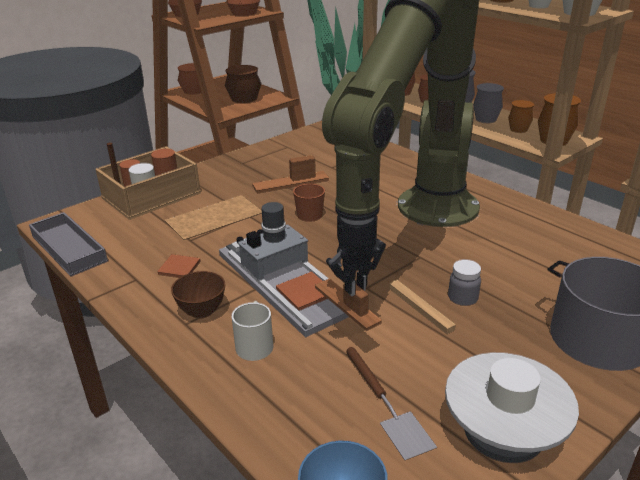

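View pics/t4c.png

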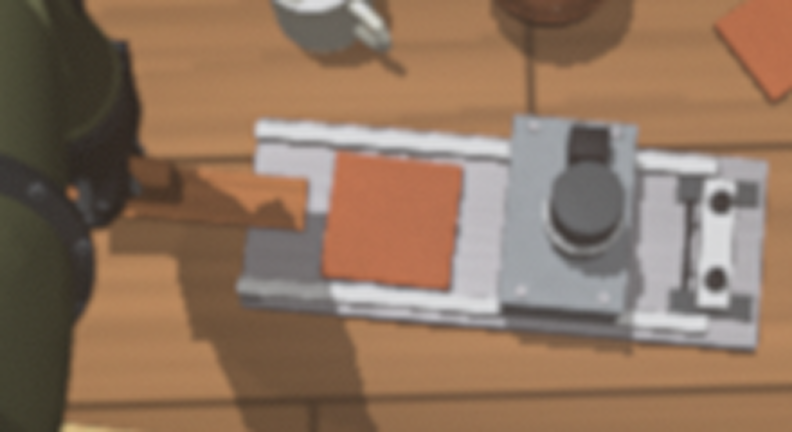

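```bash
python3 - <<'E'
from ov import *
np.set_printoptions(precision=4,suppress=True)
c=dict(np.load("top4.npz"))
f=lambda p:(np.array(p)+.5)/3.6-.5+[180,150]
R=np.array([[-.1132,.9936],[-.9936,-.1132]]);o=np.array([.5622,-.0091])
for n,pp,z in [("nose",[(310,180),(303,231)],.084),("tile rear",[(337,153),(323,277)],.032),("front",[(463,165),(449,290)],.032),("padface",[(692,200),(686,290)],.03)]:
    w=ray(c,f(pp),z)[:,:2];print(n,w,(w-o)@R)
E
```

```text
nose [[0.5885 0.1347]
 [0.55   0.1401]] [[-0.1459  0.0099]
 [-0.1469 -0.029 ]]
tile rear [[0.6241 0.1194]
 [0.5263 0.131 ]] [[-0.1346  0.0469]
 [-0.1351 -0.0516]]
front [[0.612  0.022 ]
 [0.5137 0.035 ]] [[-0.0366  0.046 ]
 [-0.0383 -0.0532]]
padface [[ 0.5802 -0.1543]
 [ 0.5095 -0.1463]] [[ 0.1422  0.0344]
 [ 0.1423 -0.0369]]
```

```bash
python3 -m pendant '[{"tx":0,"ty":0,"tz":-20,"ax":0,"ay":0,"az":0,"claw":10},{"tx":0,"ty":0,"tz":-15,"ax":0,"ay":0,"az":0,"claw":10},{"tx":0,"ty":0,"tz":-8,"ax":0,"ay":0,"az":0,"claw":10},{"tx":0,"ty":0,"tz":-4,"ax":0,"ay":0,"az":0,"claw":10},{"tx":0,"ty":0,"tz":0,"ax":0,"ay":0,"az":0,"claw":10}]'
python3 -m pendant '[{"tx":0,"ty":0,"tz":0,"ax":0,"ay":0,"az":0,"claw":10},{"tx":0,"ty":0,"tz":-1.5,"ax":0,"ay":0,"az":0,"claw":10},{"tx":0,"ty":0,"tz":0,"ax":0,"ay":0,"az":0,"claw":10},{"tx":0,"ty":0,"tz":0,"ax":0,"ay":0,"az":0,"claw":10}]'
```

```text
clock: 8.3
eef_pos: [0.5857, 0.2566, 0.0451]
eef_rot: [0.745, 0.667, 0.0, 0.0]
force: [-0.1, 0.5, -1.2]
width: 0.0187
clock: 8.7
eef_pos: [0.5855, 0.2565, 0.0434]
eef_rot: [0.745, 0.667, 0.0, 0.0]
force: [-0.1, -0.5, -1.4]
width: 0.0191
```

```bash
python3 -m pendant '[{"tx":0,"ty":0,"tz":-1,"ax":0,"ay":0,"az":0,"claw":10},{"tx":0,"ty":0,"tz":-1,"ax":0,"ay":0,"az":0,"claw":10},{"tx":0,"ty":0,"tz":0,"ax":0,"ay":0,"az":0,"claw":10},{"tx":0,"ty":0,"tz":0,"ax":0,"ay":0,"az":0,"claw":10}]'
python3 -m pendant '[{"tx":0,"ty":0,"tz":-1,"ax":0,"ay":0,"az":0,"claw":10},{"tx":0,"ty":0,"tz":0,"ax":0,"ay":0,"az":0,"claw":10},{"tx":0,"ty":0,"tz":0,"ax":0,"ay":0,"az":0,"claw":10}]'
python3 - <<'E'
from ov import *
print(env.get_obs()["moment"].round(3))
c=env.read_camera("scene");cv2.imwrite("pics/s5.png",cv2.resize(c["pixels"][220:370,220:420],None,fx=4,fy=4,interpolation=cv2.INTER_CUBIC))
E
```

```text
clock: 9.1
eef_pos: [0.5854, 0.2565, 0.0411]
eef_rot: [0.745, 0.667, -0.0, -0.0]
force: [-0.6, -0.6, -1.0]
width: 0.0196
clock: 9.4
eef_pos: [0.5853, 0.2565, 0.0401]
eef_rot: [0.745, 0.667, -0.0, -0.0]
force: [0.4, 0.4, -1.5]
width: 0.0191
[ 0.025  0.064 -0.011]
```

View pics/s5.png

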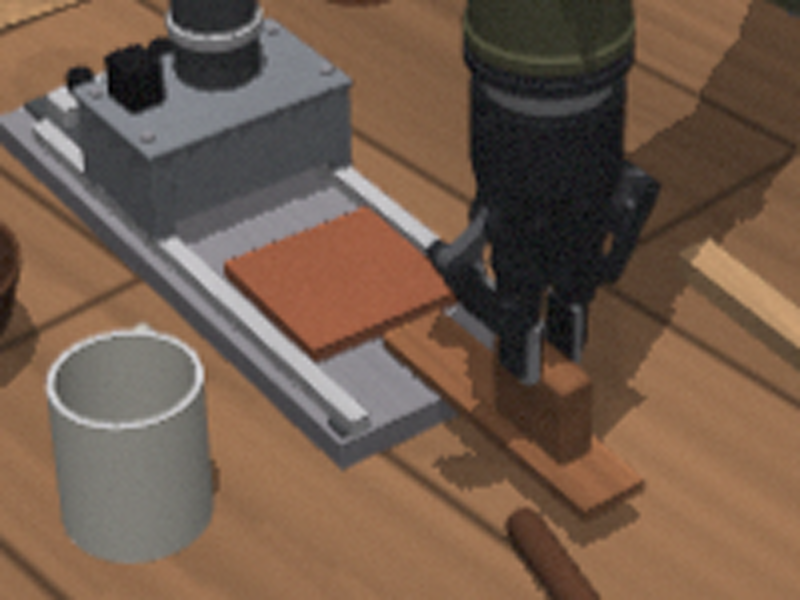

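```bash
python3 -m pendant '[{"tx":0,"ty":0,"tz":-1,"ax":0,"ay":0,"az":0,"claw":10},{"tx":0,"ty":0,"tz":0,"ax":0,"ay":0,"az":0,"claw":10},{"tx":0,"ty":0,"tz":0,"ax":0,"ay":0,"az":0,"claw":10}]'
python3 -m pendant '[{"tx":-0.6,"ty":-5,"tz":0,"ax":0,"ay":0,"az":0,"claw":10},{"tx":-0.6,"ty":-5,"tz":0,"ax":0,"ay":0,"az":0,"claw":10},{"tx":-0.6,"ty":-5,"tz":0,"ax":0,"ay":0,"az":0,"claw":10},{"tx":-0.6,"ty":-5,"tz":0,"ax":0,"ay":0,"az":0,"claw":10},{"tx":-0.6,"ty":-5,"tz":0,"ax":0,"ay":0,"az":0,"claw":10}]' 100
```

```text
clock: 9.75
eef_pos: [0.5854, 0.2565, 0.0391]
eef_rot: [0.745, 0.667, -0.0, -0.0]
force: [0.2, -0.9, -0.7]
width: 0.0194
clock: 10.25
eef_pos: [0.5826, 0.2313, 0.0394]
eef_rot: [0.745, 0.667, 0.0, -0.0]
force: [0.5, 1.7, -0.9]
width: 0.0183
```

```bash
python3 -m pendant '[{"tx":-1.1,"ty":-10,"tz":0,"ax":0,"ay":0,"az":0,"claw":10},{"tx":-1.1,"ty":-10,"tz":0,"ax":0,"ay":0,"az":0,"claw":10},{"tx":-1.2,"ty":-10,"tz":0,"ax":0,"ay":0,"az":0,"claw":10},{"tx":-1.1,"ty":-10,"tz":0,"ax":0,"ay":0,"az":0,"claw":10},{"tx":-1.2,"ty":-10,"tz":0,"ax":0,"ay":0,"az":0,"claw":10}]'
python3 - <<'E'
from ov import *
c=env.read_camera("scene");cv2.imwrite("pics/s6.png",cv2.resize(c["pixels"][220:370,220:420],None,fx=4,fy=4,interpolation=cv2.INTER_CUBIC))
E
```

```text
clock: 10.75
eef_pos: [0.5766, 0.1803, 0.0392]
eef_rot: [0.745, 0.667, -0.0, 0.0]
force: [0.6, 2.4, -0.3]
width: 0.0182
```

View pics/s6.png

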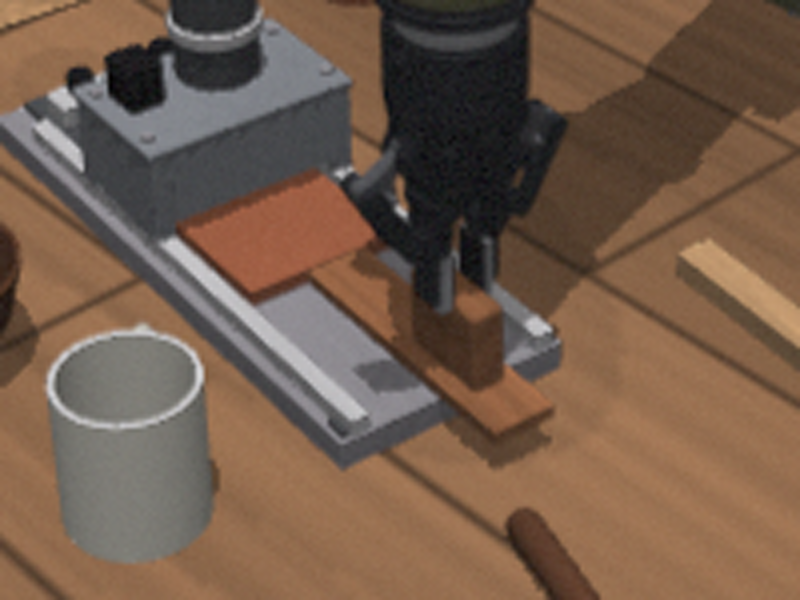

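```bash
python3 -m pendant '[{"tx":-0.8,"ty":-7,"tz":0,"ax":0,"ay":0,"az":0,"claw":10},{"tx":-0.8,"ty":-7,"tz":0,"ax":0,"ay":0,"az":0,"claw":10},{"tx":-0.8,"ty":-7,"tz":0,"ax":0,"ay":0,"az":0,"claw":10},{"tx":-0.6,"ty":-5,"tz":0,"ax":0,"ay":0,"az":0,"claw":10},{"tx":-0.6,"ty":-5,"tz":0,"ax":0,"ay":0,"az":0,"claw":10}]'
python3 -m pendant '[{"tx":-0.6,"ty":-5,"tz":0,"ax":0,"ay":0,"az":0,"claw":10},{"tx":-0.6,"ty":-5,"tz":0,"ax":0,"ay":0,"az":0,"claw":10},{"tx":-0.6,"ty":-5,"tz":0,"ax":0,"ay":0,"az":0,"claw":10},{"tx":-0.6,"ty":-5,"tz":0,"ax":0,"ay":0,"az":0,"claw":10}]'
python3 -m pendant '[{"tx":-0.6,"ty":-5,"tz":0,"ax":0,"ay":0,"az":0,"claw":10},{"tx":-0.6,"ty":-5,"tz":0,"ax":0,"ay":0,"az":0,"claw":10},{"tx":-0.6,"ty":-5,"tz":0,"ax":0,"ay":0,"az":0,"claw":10},{"tx":-0.6,"ty":-5,"tz":0,"ax":0,"ay":0,"az":0,"claw":10}]'
```

```text
clock: 11.3
eef_pos: [0.5736, 0.1524, 0.0396]
eef_rot: [0.744, 0.668, 0.001, -0.001]
force: [0.7, 8.9, 3.5]
width: 0.0183
clock: 11.7
eef_pos: [0.5713, 0.1325, 0.0397]
eef_rot: [0.744, 0.668, 0.001, -0.0]
force: [1.3, 7.0, 2.0]
width: 0.0184
clock: 12.1
eef_pos: [0.5688, 0.1125, 0.0396]
eef_rot: [0.744, 0.668, 0.001, -0.0]
force: [1.3, 6.2, 1.7]
width: 0.0185
```

```bash
python3 -m pendant '[{"tx":-0.45,"ty":-4,"tz":0,"ax":0,"ay":0,"az":0,"claw":10},{"tx":-0.45,"ty":-4,"tz":0,"ax":0,"ay":0,"az":0,"claw":10},{"tx":-0.45,"ty":-4,"tz":0,"ax":0,"ay":0,"az":0,"claw":10}]'
python3 -m pendant '[{"tx":-0.34,"ty":-3,"tz":0,"ax":0,"ay":0,"az":0,"claw":10},{"tx":-0.34,"ty":-3,"tz":0,"ax":0,"ay":0,"az":0,"claw":10},{"tx":-0.34,"ty":-3,"tz":0,"ax":0,"ay":0,"az":0,"claw":10}]'
python3 -m pendant '[{"tx":-0.22,"ty":-2,"tz":0,"ax":0,"ay":0,"az":0,"claw":10},{"tx":-0.22,"ty":-2,"tz":0,"ax":0,"ay":0,"az":0,"claw":10},{"tx":-0.22,"ty":-2,"tz":0,"ax":0,"ay":0,"az":0,"claw":10}]'
```

```text
clock: 12.4
eef_pos: [0.5675, 0.1005, 0.0396]
eef_rot: [0.744, 0.668, 0.001, -0.001]
force: [1.0, 6.8, 1.4]
width: 0.0182
clock: 12.7
eef_pos: [0.5664, 0.0915, 0.0396]
eef_rot: [0.744, 0.668, 0.001, -0.0]
force: [0.1, 7.2, 2.2]
width: 0.0185
clock: 13.0
eef_pos: [0.5657, 0.0855, 0.0395]
eef_rot: [0.744, 0.668, 0.001, -0.001]
force: [1.0, 7.2, 0.8]
width: 0.0185
```

```bash
for i in 1 2; do :; done
python3 -m pendant '[{"tx":-0.2,"ty":-1.5,"tz":0,"ax":0,"ay":0,"az":0,"claw":10},{"tx":-0.2,"ty":-1.5,"tz":0,"ax":0,"ay":0,"az":0,"claw":10}]'
python3 -m pendant '[{"tx":-0.2,"ty":-1.5,"tz":0,"ax":0,"ay":0,"az":0,"claw":10},{"tx":-0.2,"ty":-1.5,"tz":0,"ax":0,"ay":0,"az":0,"claw":10}]'
python3 -m pendant '[{"tx":-0.1,"ty":-1.5,"tz":0,"ax":0,"ay":0,"az":0,"claw":10},{"tx":-0.1,"ty":-1,"tz":0,"ax":0,"ay":0,"az":0,"claw":10}]'
```

```text
clock: 13.2
eef_pos: [0.5654, 0.0825, 0.0396]
eef_rot: [0.744, 0.668, 0.001, -0.0]
force: [1.2, 6.5, 1.3]
width: 0.0185
clock: 13.4
eef_pos: [0.5652, 0.0804, 0.0397]
eef_rot: [0.744, 0.668, 0.002, -0.001]
force: [1.4, 11.0, 3.3]
width: 0.0181
clock: 13.6
eef_pos: [0.5653, 0.0802, 0.04]
eef_rot: [0.743, 0.669, 0.003, -0.001]
force: [1.5, 15.3, 5.7]
width: 0.0183
```

```bash
python3 -m pendant '[{"tx":-0.1,"ty":-1,"tz":0,"ax":0,"ay":0,"az":0,"claw":10},{"tx":0,"ty":0,"tz":0,"ax":0,"ay":0,"az":0,"claw":10}]'
python3 - <<'E'
from h import *
print([env.get_obs()["force"].round(1) for _ in range(3)],env.get_obs()["eef_pos"].round(4))
c=env.read_camera("top");cv2.imwrite("pics/t7.png",cv2.resize(c["pixels"][165:265,230:410],None,fx=4.4,fy=4.4,interpolation=cv2.INTER_CUBIC));np.savez("top7.npz",**c)
E
```

```text
clock: 13.8
eef_pos: [0.5653, 0.0801, 0.0402]
eef_rot: [0.743, 0.669, 0.003, -0.002]
force: [0.7, 16.1, 5.4]
width: 0.0182
[array([ 0.7, 16.1,  5.4]), array([ 0.7, 16.1,  5.4]), array([ 0.7, 16.1,  5.4])] [0.5653 0.0801 0.0402]
```

View pics/t7.png

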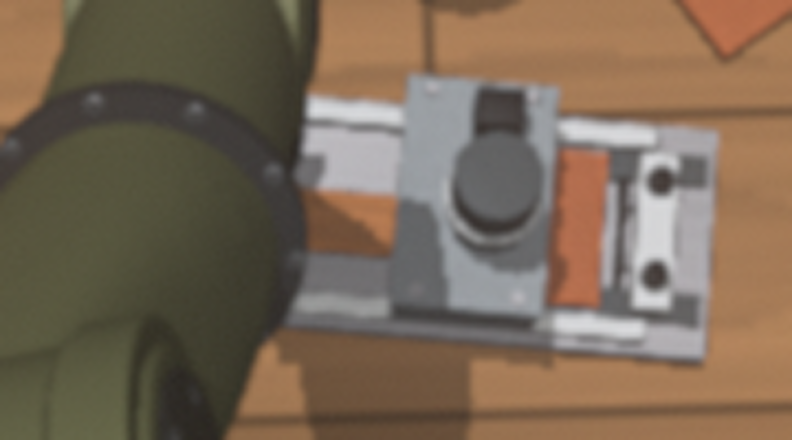

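```bash
python3 - <<'E'
from ov import *
np.set_printoptions(precision=4,suppress=True)
c=dict(np.load("top7.npz"));c0=dict(np.load("top0.npz"))
R=np.array([[-.1132,.9936],[-.9936,-.1132]]);o=np.array([.5622,-.0091])
f=lambda p:(np.array(p)+.5)/4.4-.5+[230,165]
w=ray(c,f([(608,152),(600,306)]),.032)[:,:2];print("front",(w-o)@R)
for q,n in ((c0,"a"),(c,"b")):
    cv2.imwrite(f"pics/p{n}.png",cv2.resize(q["pixels"][185:250,350:400],None,fx=8,fy=8,interpolation=cv2.INTER_NEAREST))
a=np.hstack([cv2.imread("pics/pa.png"),cv2.imread("pics/pb.png")[:, :]]);cv2.imwrite("pics/pab.png",a)
s=env.read_camera("scene");cv2.imwrite("pics/s7.png",s["pixels"][130:430,180:520].repeat(2,0).repeat(2,1))
E
```

```text
front [[ 0.1296  0.0501]
 [ 0.1313 -0.0494]]
```

View pics/pab.png

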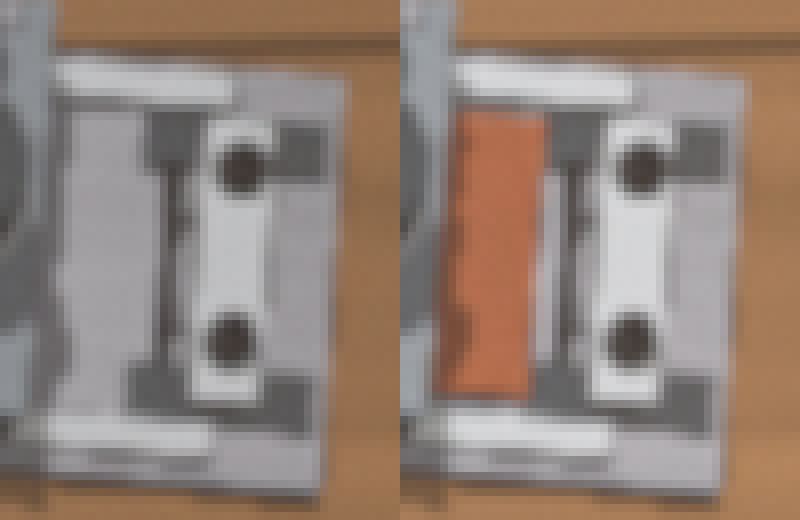

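View pics/s7.png

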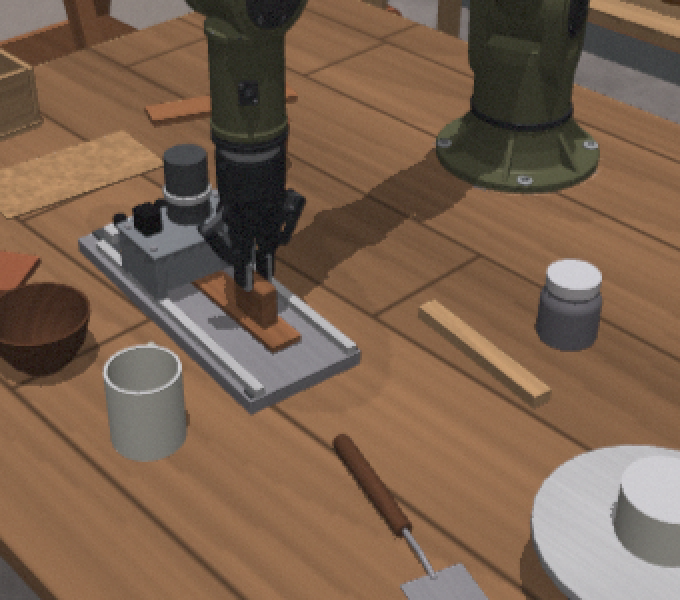

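```bash
python3 - <<'E'
from ov import *
np.set_printoptions(precision=0,suppress=True,linewidth=200)
R=np.array([[-.1132,.9936],[-.9936,-.1132]]);o=np.array([.5622,-.0091])
for f in ("top0.npz","top7.npz"):
    c=dict(np.load(f));P=cloud(c);M=(P[...,:2]-o)@R
    print(f,"z mm rows=pixel v, cols u 358..392")
    for v in range(194,240,2): print(v,(P[v,356:392,2]*1e3))
    print("marker x row 214",M[214,356:392,0]*1e3)
E
```

```text
top0.npz z mm rows=pixel v, cols u 358..392
194 [31. 30. 32. 30. 29. 32. 31. 33. 33. 28. 26. 39. 30. 29. 32. 32. 32. 32. 34. 33. 33. 28. 24. 17. 20. 23. 20. 23. 21. 22. 14. 19. 19. 23.  2. -1.]
196 [31. 32. 29. 35. 33. 36. 30. 31. 34. 29. 33. 33. 30. 30. 33. 32. 31. 32. 32. 32. 28. 32. 26. 16. 19. 19. 22. 17. 18. 21. 18. 20. 17. 16. 16. 21.]
198 [21. 20. 17. 22. 18. 24. 17. 19. 23. 23. 24. 24. 23. 22. 25. 29. 31. 26. 29. 29. 32. 32. 33. 23. 21. 20. 19. 21. 18. 23. 23. 18. 22. 20. 20. 17.]
200 [20. 18. 24. 21. 20. 23. 23. 19. 19. 22. 21. 22. 26. 28. 26. 25. 28. 27. 23. 39. 42. 41. 41. 41. 40. 42. 41. 37. 24. 23. 21. 28. 28. 28. 21. 21.]
202 [21. 20. 22. 21. 24. 19. 17. 21. 20. 20. 23. 20. 22. 24. 22. 24. 27. 27. 22. 37. 44. 39. 40. 44. 41. 40. 38. 45. 22. 27. 24. 27. 23. 26. 24. 18.]
204 [  20.   17.   16.   18.   20.   13.   21.   20.   19.   21.   15.   20.   27.   30.   26.   25.   24.   27.   27.   40.   47.   55.   53.   55.   54.   56.   53.   43.   23.   25.   24.   26. 1202.
   23.   23.   21.]
206 [20. 18. 17. 18. 19. 16. 22. 19. 22. 19. 22. 23. 17. 22. 19. 36. 32. 19. 25. 37
[... 6023 characters left out ...]
29. 33. 30. 33. 31. 33. 21. 19. 28. 21. 21. 25. 21. 44. 44. 40. 44. 38. 44. 38. 41. 40. 27. 28. 23. 25. 24. 26. 26. 21. 21.  1.]
236 [  31.   27.   20.   18.   21.   21.   20.   19.   18.   18.   29.   29.   23.   25.   27.   24. 1202.   22.   23.   28.   23.   22.   23.   24.   27.   22.   26.   25.   24.   26.   27.   27.   23.
   22.   17.   -1.]
238 [32. 28. 29. 33. 34. 35. 33. 30. 32. 35. 32. 31. 34. 32. 30. 30. 35. 31. 29. 30. 34. 22. 25. 19. 25. 24. 26. 25. 24. 28. 24. 24. 28. 19. 18. -6.]
marker x row 214 [ 99. 103. 106. 108. 111. 114. 116. 119. 122. 125. 127. 131. 134. 137. 138. 141. 145. 148. 149. 151. 154. 157. 159. 162. 165. 167. 170. 173. 178. 182. 185. 187. 190. 193. 196. 199.]
```

```bash
python3 - <<'E'
from ov import *
np.set_printoptions(precision=3,suppress=True,linewidth=180)
ob=env.get_obs();print(ob["clock"],ob["force"],ob["moment"],ob["eef_pos"],ob["eef_rot"],ob["joint_torque"])
R=np.array([[-.1132,.9936],[-.9936,-.1132]]);o=np.array([.5622,-.0091])
c=dict(np.load("top0.npz"));d=dict(np.load("top7.npz"))
g0=c["pixels"].astype(int).sum(2);g7=d["pixels"].astype(int)
for v in (200,201,202,203,206,215,225,229,231,232,233):
    print(v,"top0",g0[v,360:376],"top7 R-B",(g7[v,360:376,2]-g7[v,360:376,0]))
for v,u in ((198,368),(204,368),(205,368),(230,368),(231,368),(236,368)): print(v,(ray(c,[(u,v)],.025)[0,:2]-o)@R)
E
```

```text
13.9 [ 0.336 16.078  5.09 ] [ 3.508 -0.135 -0.102] [0.565 0.08  0.04 ] [ 0.743  0.669  0.003 -0.002] [  8.776 -55.883  13.195 -14.035   3.762   0.007   0.077]
200 top0 [476 481 478 479 478 475 475 439 340 270 261 264 263 258 269 355] top7 R-B [94 93 91 88 84 79 80 74 42  9  0  1  1  2  2  1]
201 top0 [477 480 480 476 476 480 477 431 342 272 266 268 268 263 284 389] top7 R-B [101  99  99  99  99 100 102  92  48   8   0   0   1   2   3   1]
202 top0 [475 480 474 474 477 474 465 405 325 271 268 266 271 262 294 409] top7 R-B [ 99  99  99  99  99 100 103  87  42   6   0   1   1   1   2   1]
203 top0 [471 478 475 476 474 473 457 398 319 271 270 266 269 263 305 421] top7 R-B [ 99  99  99  98  99  99 101  85  39   5   0   0   1   1   2   2]
206 top0 [480 479 480 473 472 474 463 424 377 329 258 197 225 291 368 456] top7 R-B [100 102 101 100 100 101  96  67  23   3   3   8   7   4   2   1]
215 top0 [482 480 479 477 477 478 475 477 478 435 314 245 342 401 428 517] top7 R-B [100  98  99  98  98 100  82  32   3   1   3   7   4   2   1   0]
225 top0 [491 487 484 485 483 482 484 485 450 339 224 250 328 408 511 514] top7 R-B [ 99 100  99  99 100  89  47   9   1   1   7   6   3   1  -1  -2]
229 top0 [482 486 484 480 483 469 452 440 405 302 257 355 399 420 481 445] top7 R-B [102 102 101 101 102  82  35   4  -1   3   5   2   1   1  -1  -1]
231 top0 [487 489 482 482 470 414 332 287 281 265 262 289 307 388 520 566] top7 R-B [103 103 102 101 102  89  44   7  -2   0   2   1   2   1  -2  -2]
232 top0 [488 485 485 485 467 403 320 278 272 274 268 267 286 386 523 580] top7 R-B [103 103 102 102 102  91  45   5  -1   0   1   0   3   1  -1  -2]
233 top0 [491 488 487 484 469 409 322 275 273 273 269 267 284 391 519 571] top7 R-B [90 92 92 93 97 85 42  5 -1  0  0  1  3  1 -1 -2]
198 [0.131 0.055]
204 [0.132 0.038]
205 [0.132 0.035]
230 [ 0.137 -0.036]
231 [ 0.137 -0.039]
236 [ 0.138 -0.053]
```

```bash
python3 -m pendant '[{"tx":-0.1,"ty":-1,"tz":0,"ax":0,"ay":0,"az":0,"claw":10},{"tx":0,"ty":0,"tz":0,"ax":0,"ay":0,"az":0,"claw":10}]'
python3 -m pendant '[{"tx":-0.1,"ty":-1,"tz":0,"ax":0,"ay":0,"az":0,"claw":10},{"tx":0,"ty":0,"tz":0,"ax":0,"ay":0,"az":0,"claw":10},{"tx":0,"ty":0,"tz":0,"ax":0,"ay":0,"az":0,"claw":10}]'
```

```text
clock: 14.1
eef_pos: [0.5654, 0.08, 0.0403]
eef_rot: [0.743, 0.669, 0.004, -0.002]
force: [0.9, 18.9, 6.5]
width: 0.018
clock: 14.4
eef_pos: [0.5655, 0.0799, 0.0405]
eef_rot: [0.743, 0.669, 0.004, -0.002]
force: [1.6, 19.4, 8.3]
width: 0.0183
```

```bash
python3 - <<'E'
from ov import *
c=env.read_camera("wrist");cv2.imwrite("pics/w8.png",c["pixels"])
s=env.read_camera("scene");cv2.imwrite("pics/s8.png",cv2.resize(s["pixels"][180:320,200:400],None,fx=4,fy=4,interpolation=cv2.INTER_CUBIC))
E
```

```text
(no output)
```

View pics/w8.png

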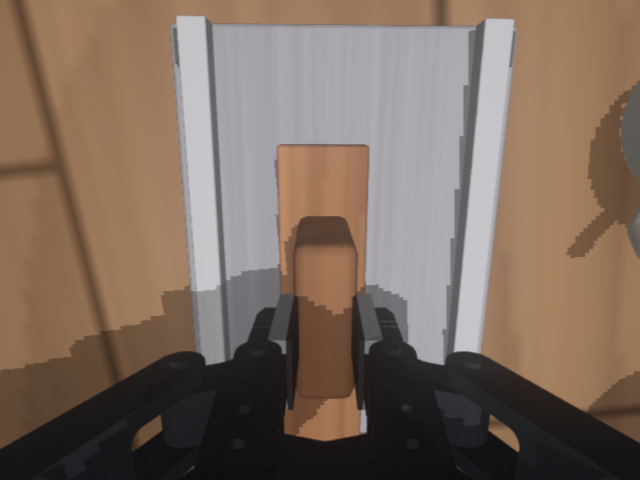

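View pics/s8.png

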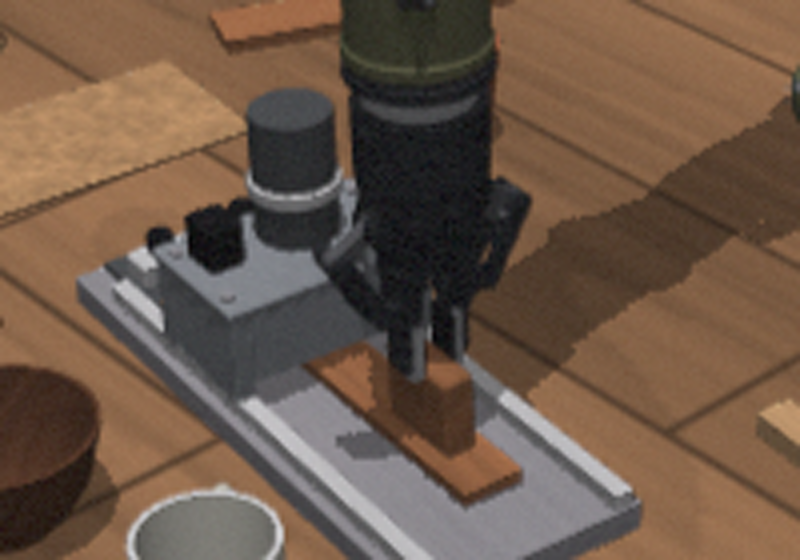

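```bash
python3 -m pendant '[{"tx":0.5,"ty":4,"tz":0,"ax":0,"ay":0,"az":0,"claw":10},{"tx":0.5,"ty":4,"tz":0,"ax":0,"ay":0,"az":0,"claw":10},{"tx":1.1,"ty":10,"tz":0,"ax":0,"ay":0,"az":0,"claw":10},{"tx":2.3,"ty":20,"tz":0.5,"ax":0,"ay":0,"az":0,"claw":10},{"tx":2.3,"ty":20,"tz":2,"ax":0,"ay":0,"az":0,"claw":10}]'
python3 -m pendant '[{"tx":1,"ty":8,"tz":15,"ax":0,"ay":0,"az":0,"claw":10},{"tx":0,"ty":0,"tz":45,"ax":0,"ay":0,"az":0,"claw":10},{"tx":0,"ty":0,"tz":48,"ax":0,"ay":0,"az":0,"claw":10},{"tx":0,"ty":0,"tz":48,"ax":0,"ay":0,"az":0,"claw":10},{"tx":0,"ty":0,"tz":48,"ax":0,"ay":0,"az":0,"claw":10}]'
```

```text
clock: 15.0
eef_pos: [0.5703, 0.1294, 0.0412]
eef_rot: [0.745, 0.667, -0.001, 0.0]
force: [0.3, -0.1, -1.0]
width: 0.0183
clock: 15.5
eef_pos: [0.571, 0.1372, 0.2473]
eef_rot: [0.745, 0.667, -0.001, 0.0]
force: [1.6, 1.5, -0.6]
width: 0.0183
```

```bash
python3 - <<'E'
from h import *
c=env.read_camera("top");cv2.imwrite("pics/t9.png",cv2.resize(c["pixels"][165:265,230:410],None,fx=4.4,fy=4.4,interpolation=cv2.INTER_CUBIC));np.savez("top9.npz",**c)
E
```

```text
(no output)
```

View pics/t9.png

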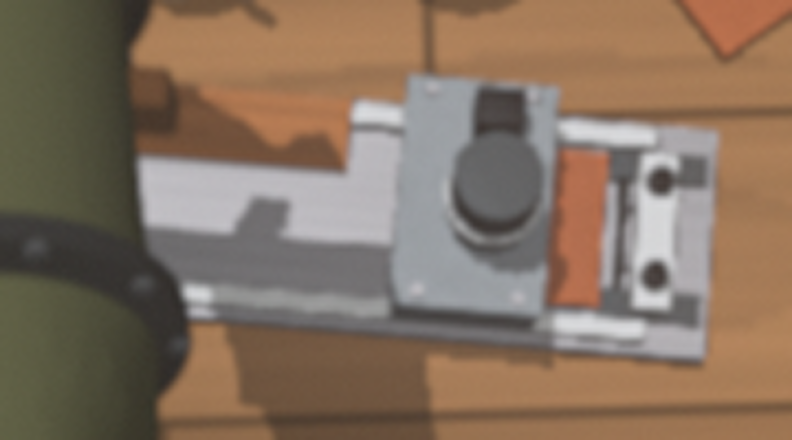

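```bash
python3 -m pendant '[{"tx":-5,"ty":-44,"tz":5,"ax":0,"ay":0,"az":0,"claw":10},{"tx":-5,"ty":-44,"tz":0,"ax":0,"ay":0,"az":0,"claw":10},{"tx":-5,"ty":-44,"tz":0,"ax":0,"ay":0,"az":0,"claw":10},{"tx":-5,"ty":-44,"tz":0,"ax":0,"ay":0,"az":0,"claw":10},{"tx":-5,"ty":-44,"tz":0,"ax":0,"ay":0,"az":0,"claw":10}]'
python3 -m pendant '[{"tx":-5,"ty":-45,"tz":0,"ax":0,"ay":0,"az":0,"claw":10},{"tx":-5,"ty":-45,"tz":0,"ax":0,"ay":0,"az":0,"claw":10},{"tx":-5,"ty":-44,"tz":-15,"ax":0,"ay":0,"az":0,"claw":10},{"tx":0,"ty":0,"tz":-45,"ax":0,"ay":0,"az":0,"claw":10},{"tx":0,"ty":0,"tz":-45,"ax":0,"ay":0,"az":0,"claw":10}]'
python3 -m pendant '[{"tx":0,"ty":0,"tz":-15,"ax":0,"ay":0,"az":0,"claw":10},{"tx":0,"ty":0,"tz":0,"ax":0,"ay":0,"az":0,"claw":10},{"tx":0,"ty":0,"tz":0,"ax":0,"ay":0,"az":0,"claw":10}]'
python3 - <<'E'
from h import *
c=env.read_camera("wrist");cv2.imwrite("pics/w10.png",c["pixels"]);np.savez("w10.npz",**c)
E
```

```text
clock: 16.05
eef_pos: [0.5457, -0.0841, 0.2502]
eef_rot: [0.745, 0.667, -0.001, -0.0]
force: [1.1, 0.1, -0.7]
width: 0.0182
clock: 16.55
eef_pos: [0.531, -0.2189, 0.1448]
eef_rot: [0.746, 0.666, -0.0, 0.001]
force: [0.6, 0.5, -1.7]
width: 0.0183
clock: 16.85
eef_pos: [0.5316, -0.2165, 0.1309]
eef_rot: [0.745, 0.667, -0.0, 0.0]
force: [0.6, 0.5, 0.1]
width: 0.0186
```

View pics/w10.png

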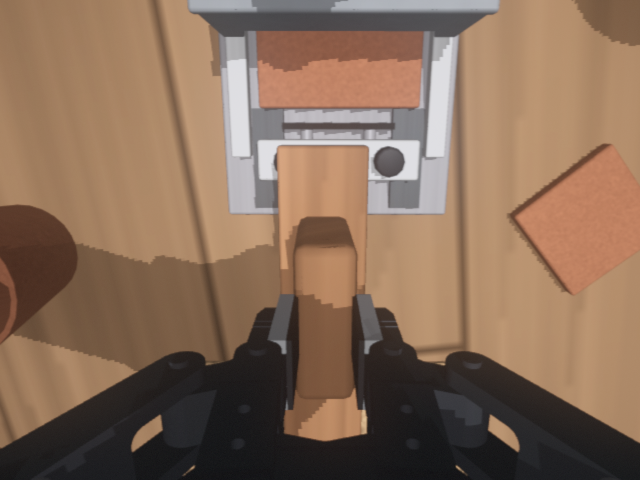

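```bash
python3 - <<'E'
from ov import *
np.set_printoptions(precision=1,suppress=True,linewidth=180)
c=dict(np.load("w10.npz"));cv2.imwrite("pics/w10c.png",cv2.resize(c["pixels"][20:220,210:470],None,fx=3,fy=3,interpolation=cv2.INTER_CUBIC))
P=cloud(c);R=np.array([[-.1132,.9936],[-.9936,-.1132]]);o=np.array([.5622,-.0091]);M=np.dstack([(P[...,:2]-o)@R,P[...,2]])*1e3
for u in (265,272,300,330,380,405,415):
    print("u",u)
    for v in range(96,150,3): print("   ",v,M[v,u-1:u+2].mean(0))
E
```

```text
u 265
    96 [124.6 -43.5  32.3]
    99 [126.3 -43.7  31.4]
    102 [128.1 -43.6  32.5]
    105 [129.9 -43.8  31.8]
    108 [131.4 -44.5  26.7]
    111 [133.2 -44.7  25.9]
    114 [135.  -44.8  25.2]
    117 [136.9 -44.8  25.6]
    120 [138.7 -44.8  26.2]
    123 [140.6 -44.9  25.7]
    126 [142.4 -45.   25.8]
    129 [144.3 -45.1  25.8]
    132 [146.1 -45.1  25.8]
    135 [148.  -45.2  25.8]
    138 [149.9 -45.3  25.5]
    141 [151.3 -43.2  40.9]
    144 [153.  -43.2  42. ]
    147 [154.8 -43.3  41.6]
u 272
    96 [124.5 -39.3  31.4]
    99 [126.4 -39.2  32.8]
    102 [128.1 -39.4  32. ]
    105 [129.8 -39.5  31.5]
    108 [131.4 -40.2  25.8]
    111 [133.2 -40.3  25.3]
    114 [135.  -40.3  25.7]
    117 [136.9 -40.4  25.5]
    120 [138.7 -40.4  25.5]
    123 [140.6 -40.3  26.8]
    126 [142.4 -40.5  26.2]
    129 [144.3 -40.6  25.6]
    132 [146.1 -40.7  25.3]
    135 [148.  -40.6  26.1]
    138 [149.9 -40.8  25.3]
    141 [151.2 -38.9  41.5]
    144 [153.  -38.8  42.4]
    147 [154.8 -39.   41.7]
u 300
    96 [124.5 -22.   31.6]
    99 [126.2 -22.1  31.7]
    102 [128.  -22.1  30
[... 1755 characters left out ...]
 129 [143.9  44.7  26.3]
    132 [145.8  44.9  25.8]
    135 [147.6  45.   25.9]
    138 [149.5  45.2  25.3]
    141 [150.9  42.5  40.8]
    144 [152.7  42.4  41.8]
    147 [154.4  42.4  42.2]
u 415
    96 [124.2  48.8  32.2]
    99 [126.   48.8  32.2]
    102 [127.7  49.1  31.6]
    105 [129.5  49.3  31.2]
    108 [131.   50.5  25.8]
    111 [132.8  50.6  25.8]
    114 [134.7  50.7  25.6]
    117 [136.5  50.6  26.8]
    120 [138.3  50.7  26.7]
    123 [140.2  50.8  26.7]
    126 [142.   51.2  25.3]
    129 [143.9  51.2  26. ]
    132 [145.7  51.2  26.3]
    135 [147.6  51.6  25.3]
    138 [149.5  51.6  25.7]
    141 [150.8  48.4  41.7]
    144 [152.6  48.3  42.7]
    147 [154.4  48.7  41.6]
```

View pics/w10c.png

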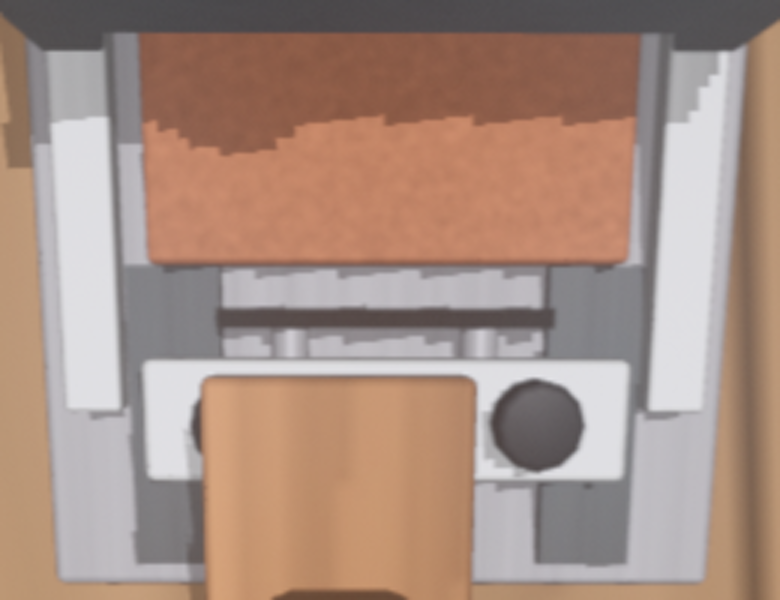

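The close view shows what stopped the tile. Its front edge, near (340,106), abuts the two dark bracket plates, which stand 6 mm high and begin at x ≈ 130 mm. The rubber pad, the dark line at row 126, is still about 9 mm ahead. I'll set the stick up again, centred and with the sole slightly raised, and push once more to see whether the tile really is blocked there.

```bash
python3 -m pendant '[{"tx":0,"ty":0,"tz":40,"ax":0,"ay":0,"az":0,"claw":10},{"tx":0,"ty":0,"tz":48,"ax":0,"ay":0,"az":0,"claw":10},{"tx":2,"ty":10,"tz":42,"ax":0,"ay":0,"az":0,"claw":10},{"tx":5,"ty":42,"tz":0,"ax":0,"ay":0,"az":0,"claw":10},{"tx":5,"ty":42,"tz":0,"ax":0,"ay":0,"az":0,"claw":10}]'
python3 -m pendant '[{"tx":5,"ty":42,"tz":0,"ax":0,"ay":0,"az":0,"claw":10},{"tx":5,"ty":42,"tz":0,"ax":0,"ay":0,"az":0,"claw":10},{"tx":5,"ty":42,"tz":0,"ax":0,"ay":0,"az":0,"claw":10},{"tx":5,"ty":42,"tz":0,"ax":0,"ay":0,"az":0,"claw":10},{"tx":5,"ty":42,"tz":0,"ax":0,"ay":0,"az":0,"claw":10}]'
python3 -m pendant '[{"tx":7,"ty":38,"tz":-10,"ax":0,"ay":0,"az":0,"claw":10},{"tx":0,"ty":0,"tz":-45,"ax":0,"ay":0,"az":0,"claw":10},{"tx":0,"ty":0,"tz":-48,"ax":0,"ay":0,"az":0,"claw":10},{"tx":0,"ty":0,"tz":-48,"ax":0,"ay":0,"az":0,"claw":10},{"tx":0,"ty":0,"tz":-30,"ax":0,"ay":0,"az":0,"claw":10}]'
python3 -m pendant '[{"tx":0,"ty":0,"tz":-15,"ax":0,"ay":0,"az":0,"claw":10},{"tx":0,"ty":0,"tz":0,"ax":0,"ay":0,"az":0,"claw":10},{"tx":0,"ty":0,"tz":0,"ax":0,"ay":0,"az":0,"claw":10}]'
```

```text
clock: 17.4
eef_pos: [0.5448, -0.1227, 0.2644]
eef_rot: [0.746, 0.666, 0.002, 0.003]
force: [1.1, 0.6, -1.1]
width: 0.0181
clock: 17.9
eef_pos: [0.5692, 0.0896, 0.2628]
eef_rot: [0.745, 0.667, 0.001, 0.001]
force: [0.8, -0.5, -1.0]
width: 0.0187
clock: 18.4
eef_pos: [0.575, 0.1261, 0.0782]
eef_rot: [0.745, 0.668, -0.0, -0.0]
force: [-0.5, 0.6, -0.9]
width: 0.0184
clock: 18.7
eef_pos: [0.5768, 0.1261, 0.0663]
eef_rot: [0.745, 0.667, 0.001, 0.001]
force: [0.8, -0.4, -0.3]
width: 0.018
```

```bash
python3 -m pendant '[{"tx":-1,"ty":0,"tz":-15,"ax":0,"ay":0,"az":0,"claw":10},{"tx":0,"ty":0,"tz":-7,"ax":0,"ay":0,"az":0,"claw":10},{"tx":0,"ty":0,"tz":-3,"ax":0,"ay":0,"az":0,"claw":10},{"tx":0,"ty":0,"tz":0,"ax":0,"ay":0,"az":0,"claw":10},{"tx":0,"ty":0,"tz":0,"ax":0,"ay":0,"az":0,"claw":10}]'
python3 - <<'E'
from ov import *
c=env.read_camera("scene");cv2.imwrite("pics/s11.png",cv2.resize(c["pixels"][190:340,200:400],None,fx=4,fy=4,interpolation=cv2.INTER_CUBIC))
E
```

```text
clock: 19.2
eef_pos: [0.5752, 0.126, 0.0404]
eef_rot: [0.745, 0.667, 0.0, 0.0]
force: [-0.7, -1.0, -0.6]
width: 0.0184
```

View pics/s11.png

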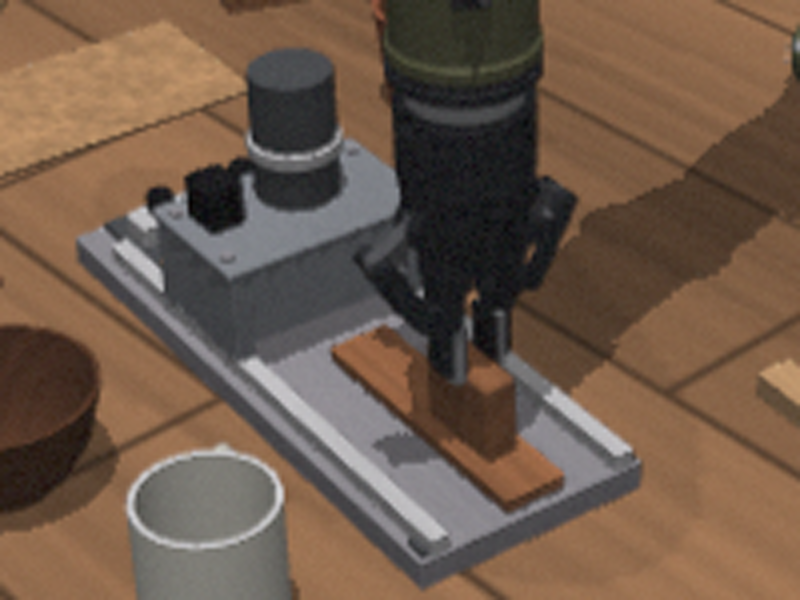

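```bash
python3 -m pendant '[{"tx":-1.1,"ty":-10,"tz":0,"ax":0,"ay":0,"az":0,"claw":10},{"tx":-1.1,"ty":-10,"tz":0,"ax":0,"ay":0,"az":0,"claw":10},{"tx":-1.1,"ty":-10,"tz":0,"ax":0,"ay":0,"az":0,"claw":10},{"tx":-0.6,"ty":-6,"tz":0,"ax":0,"ay":0,"az":0,"claw":10},{"tx":-0.4,"ty":-4,"tz":0,"ax":0,"ay":0,"az":0,"claw":10}]'
python3 -m pendant '[{"tx":-0.2,"ty":-2,"tz":0,"ax":0,"ay":0,"az":0,"claw":10},{"tx":0,"ty":0,"tz":0,"ax":0,"ay":0,"az":0,"claw":10}]'
python3 -m pendant '[{"tx":-0.2,"ty":-2,"tz":0,"ax":0,"ay":0,"az":0,"claw":10},{"tx":0,"ty":0,"tz":0,"ax":0,"ay":0,"az":0,"claw":10}]'
```

```text
clock: 19.75
eef_pos: [0.5703, 0.0846, 0.0398]
eef_rot: [0.745, 0.667, -0.0, 0.0]
force: [0.2, -0.1, -1.6]
width: 0.0182
clock: 19.95
eef_pos: [0.5702, 0.0837, 0.0397]
eef_rot: [0.745, 0.667, 0.0, -0.0]
force: [0.4, 0.5, -1.0]
width: 0.018
clock: 20.15
eef_pos: [0.5699, 0.082, 0.0396]
eef_rot: [0.745, 0.668, -0.0, -0.0]
force: [-0.1, 0.7, -1.0]
width: 0.0182
```

```bash
python3 -m pendant '[{"tx":-0.2,"ty":-2,"tz":0.7,"ax":0,"ay":0,"az":0,"claw":10},{"tx":0,"ty":0,"tz":0,"ax":0,"ay":0,"az":0,"claw":10}]'
python3 -m pendant '[{"tx":-0.2,"ty":-2,"tz":0,"ax":0,"ay":0,"az":0,"claw":10},{"tx":0,"ty":0,"tz":0,"ax":0,"ay":0,"az":0,"claw":10}]'
python3 -m pendant '[{"tx":-0.2,"ty":-2,"tz":0,"ax":0,"ay":0,"az":0,"claw":10},{"tx":0,"ty":0,"tz":0,"ax":0,"ay":0,"az":0,"claw":10}]'
```

```text
clock: 20.35
eef_pos: [0.5698, 0.08, 0.0405]
eef_rot: [0.745, 0.667, 0.0, 0.0]
force: [0.6, -0.6, -0.8]
width: 0.0185
clock: 20.55
eef_pos: [0.5699, 0.0799, 0.0407]
eef_rot: [0.744, 0.668, 0.001, -0.001]
force: [0.1, 4.2, 0.6]
width: 0.0185
clock: 20.75
eef_pos: [0.5699, 0.0798, 0.041]
eef_rot: [0.744, 0.668, 0.002, -0.001]
force: [-0.2, 8.5, 2.7]
width: 0.0183
```

```bash
python3 -m pendant '[{"tx":-0.2,"ty":-2,"tz":0,"ax":0,"ay":0,"az":0,"claw":10},{"tx":0,"ty":0,"tz":0,"ax":0,"ay":0,"az":0,"claw":10}]'
python3 -m pendant '[{"tx":-0.2,"ty":-2,"tz":0,"ax":0,"ay":0,"az":0,"claw":10},{"tx":0,"ty":0,"tz":0,"ax":0,"ay":0,"az":0,"claw":10}]'
python3 - <<'E'
from h import *
c=env.read_camera("top");np.savez("top12.npz",**c);g=c["pixels"].astype(int)
for v in (202,215,225,232): print(v,(g[v,360:376,2]-g[v,360:376,0]))
E
```

```text
clock: 20.95
eef_pos: [0.5701, 0.0796, 0.0413]
eef_rot: [0.743, 0.669, 0.003, -0.002]
force: [0.3, 13.1, 4.5]
width: 0.0185
clock: 21.15
eef_pos: [0.5702, 0.0794, 0.0416]
eef_rot: [0.743, 0.669, 0.004, -0.002]
force: [0.7, 17.2, 6.4]
width: 0.0186
202 [ 98  98  99  99  99 101 103  93  49   7  -1   0   1   1   3   2]
215 [100  99  99  98  99 100  82  32   2   0   3   5   3   2   0   0]
225 [100 101 100 101 101  90  50  11   0   2   7   6   3   0  -2  -3]
232 [102 102 101 102 103  90  45   6  -2   0   1   1   3   1  -1  -2]
```

```bash
python3 -m pendant '[{"tx":-0.2,"ty":-2,"tz":0,"ax":0,"ay":0,"az":0,"claw":10},{"tx":0,"ty":0,"tz":0,"ax":0,"ay":0,"az":0,"claw":10},{"tx":0,"ty":0,"tz":0,"ax":0,"ay":0,"az":0,"claw":10}]'
python3 -m pendant '[{"tx":0,"ty":0,"tz":0,"ax":0,"ay":0,"az":0,"claw":10},{"tx":0,"ty":0,"tz":0,"ax":0,"ay":0,"az":0,"claw":10},{"tx":0,"ty":0,"tz":0,"ax":0,"ay":0,"az":0,"claw":10}]'
python3 - <<'E'
from h import *
c=env.read_camera("top");np.savez("top13.npz",**c);g=c["pixels"].astype(int)
for v in (202,215,225,232): print(v,(g[v,360:376,2]-g[v,360:376,0]))
o=env.get_obs();print(o["force"],o["moment"],o["eef_pos"])
E
```

```text
clock: 21.5
eef_pos: [0.5702, 0.0793, 0.0418]
eef_rot: [0.743, 0.67, 0.005, -0.003]
force: [-0.0, 22.6, 7.8]
width: 0.0183
clock: 21.8
eef_pos: [0.5703, 0.0794, 0.0418]
eef_rot: [0.743, 0.67, 0.005, -0.003]
force: [-0.0, 21.0, 7.4]
width: 0.018
202 [ 99 100  99  99  99 101 103  94  49   6  -1   1   0   1   2   0]
215 [100  99  99  98  99 100  81  31   3  -1   3   6   3   2   1  -1]
225 [100 101 100 101 102  91  50  11   0   2   7   6   3   0  -1  -2]
232 [103 101 103 103 102  89  45   6  -2   0   1   1   2   1  -1  -2]
[-0.88710328 21.33542866  7.96316256] [ 4.6351888   0.1506182  -0.26162936] [0.57024764 0.07929027 0.0418067 ]
```

```bash
python3 -m pendant '[{"tx":0,"ty":0,"tz":0,"ax":0,"ay":0,"az":0,"claw":10},{"tx":0,"ty":0,"tz":0,"ax":0,"ay":0,"az":0,"claw":10},{"tx":0,"ty":0,"tz":0,"ax":0,"ay":0,"az":0,"claw":10},{"tx":0,"ty":0,"tz":0,"ax":0,"ay":0,"az":0,"claw":10},{"tx":0,"ty":0,"tz":0,"ax":0,"ay":0,"az":0,"claw":10}]'
python3 -m pendant '[{"tx":0,"ty":0,"tz":0,"ax":0,"ay":0,"az":0,"claw":10},{"tx":0,"ty":0,"tz":0,"ax":0,"ay":0,"az":0,"claw":10},{"tx":0,"ty":0,"tz":0,"ax":0,"ay":0,"az":0,"claw":10},{"tx":0,"ty":0,"tz":0,"ax":0,"ay":0,"az":0,"claw":10},{"tx":0,"ty":0,"tz":0,"ax":0,"ay":0,"az":0,"claw":10}]'
```

```text
clock: 22.35
eef_pos: [0.5702, 0.0793, 0.0418]
eef_rot: [0.743, 0.67, 0.005, -0.003]
force: [0.2, 20.4, 7.3]
width: 0.0182
clock: 22.85
eef_pos: [0.5702, 0.0794, 0.0418]
eef_rot: [0.743, 0.67, 0.005, -0.003]
force: [1.3, 20.5, 7.8]
width: 0.0186
```

```bash
python3 -m pendant '[{"tx":0.4,"ty":4,"tz":0,"ax":0,"ay":0,"az":0,"claw":10},{"tx":0.5,"ty":5,"tz":0,"ax":0,"ay":0,"az":0,"claw":10},{"tx":0.7,"ty":6,"tz":0,"ax":0,"ay":0,"az":0,"claw":10},{"tx":1.7,"ty":15,"tz":0,"ax":0,"ay":0,"az":0,"claw":10},{"tx":2.3,"ty":20,"tz":0,"ax":0,"ay":0,"az":0,"claw":10}]'
python3 -m pendant '[{"tx":1.7,"ty":14,"tz":1,"ax":0,"ay":0,"az":0,"claw":10},{"tx":0,"ty":0,"tz":20,"ax":0,"ay":0,"az":0,"claw":10},{"tx":0,"ty":0,"tz":45,"ax":0,"ay":0,"az":0,"claw":10},{"tx":0,"ty":0,"tz":48,"ax":0,"ay":0,"az":0,"claw":10},{"tx":0,"ty":0,"tz":48,"ax":0,"ay":0,"az":0,"claw":10}]'
python3 -m pendant '[{"tx":0,"ty":-10,"tz":48,"ax":0,"ay":0,"az":0,"claw":10},{"tx":-2,"ty":-35,"tz":15,"ax":0,"ay":0,"az":5.5,"claw":10},{"tx":-5,"ty":-40,"tz":0,"ax":0,"ay":0,"az":5.5,"claw":10},{"tx":-5,"ty":-40,"tz":0,"ax":0,"ay":0,"az":5.5,"claw":10},{"tx":-5,"ty":-40,"tz":0,"ax":0,"ay":0,"az":5.5,"claw":10}]'
```

```text
clock: 23.35
eef_pos: [0.5745, 0.1194, 0.0403]
eef_rot: [0.746, 0.666, -0.0, 0.0]
force: [0.2, 0.8, -1.2]
width: 0.0182
clock: 23.85
eef_pos: [0.5756, 0.1343, 0.204]
eef_rot: [0.745, 0.667, -0.001, 0.0]
force: [0.7, 0.5, -1.2]
width: 0.0183
clock: 24.35
eef_pos: [0.5587, -0.032, 0.2656]
eef_rot: [0.602, 0.799, -0.0, 0.0]
force: [-0.5, 0.3, -0.6]
width: 0.0183
```

```bash
python3 - <<'E'
from h import *
c=env.read_camera("top");np.savez("top14.npz",**c);g=c["pixels"].astype(int)
for v in (202,215,225,232): print(v,(g[v,360:376,2]-g[v,360:376,0]))
c=env.read_camera("scene");cv2.imwrite("pics/s14.png",c["pixels"])
E
```

```text
202 [22 22 21 20 22 34 48 48 27  7  1  0  0  0  0  1]
215 [22 21 18 18 21 26 25 15  8  6  8  8  4  3  3  3]
225 [20 20 20 19 22 26 21 11  6  8  8  4  2 -1 -2 -2]
232 [ 8 10 10 13 22 25 16  7  4  2  0  0  0  0 -2 -2]
```

View pics/s14.png

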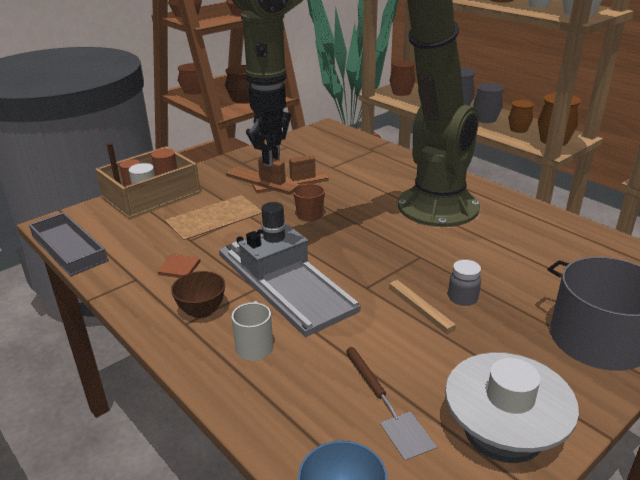

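```bash
python3 -m pendant '[{"tx":-6,"ty":-34,"tz":0,"ax":0,"ay":0,"az":6.4,"claw":10},{"tx":-6,"ty":-34,"tz":0,"ax":0,"ay":0,"az":6.4,"claw":10},{"tx":-6,"ty":-34,"tz":0,"ax":0,"ay":0,"az":6.4,"claw":10},{"tx":-6,"ty":-34,"tz":0,"ax":0,"ay":0,"az":6.4,"claw":10},{"tx":-6,"ty":-34,"tz":0,"ax":0,"ay":0,"az":6.4,"claw":10}]'
python3 -m pendant '[{"tx":-5,"ty":-34,"tz":0,"ax":0,"ay":0,"az":6.4,"claw":10},{"tx":-5,"ty":-34,"tz":0,"ax":0,"ay":0,"az":6.4,"claw":10},{"tx":-5,"ty":-34,"tz":0,"ax":0,"ay":0,"az":6.4,"claw":10},{"tx":-5,"ty":-34,"tz":0,"ax":0,"ay":0,"az":6.4,"claw":10},{"tx":-4,"ty":-34,"tz":0,"ax":0,"ay":0,"az":6.4,"claw":10}]'
python3 -m pendant '[{"tx":0,"ty":0,"tz":-30,"ax":0,"ay":0,"az":0,"claw":10},{"tx":0,"ty":0,"tz":-40,"ax":0,"ay":0,"az":0,"claw":10},{"tx":0,"ty":0,"tz":-40,"ax":0,"ay":0,"az":0,"claw":10},{"tx":0,"ty":0,"tz":0,"ax":0,"ay":0,"az":0,"claw":10},{"tx":0,"ty":0,"tz":0,"ax":0,"ay":0,"az":0,"claw":10}]'
python3 - <<'E'
from h import *
c=env.read_camera("top");np.savez("top15.npz",**c);g=c["pixels"].astype(int)
for v in (202,215,225,232): print(v,(g[v,360:376,2]-g[v,360:376,0]))
cv2.imwrite("pics/t15.png",cv2.resize(c["pixels"][165:265,230:410],None,fx=4.4,fy=4.4,interpolation=cv2.INTER_CUBIC))
c=env.read_camera("wrist");cv2.imwrite("pics/w15.png",c["pixels"])
E
```

```text
clock: 24.95
eef_pos: [0.529, -0.2016, 0.2653]
eef_rot: [0.358, 0.934, -0.0, -0.0]
force: [1.1, -0.5, -1.8]
width: 0.0184
clock: 25.45
eef_pos: [0.5051, -0.3717, 0.2652]
eef_rot: [0.087, 0.996, 0.0, -0.0]
force: [0.1, 0.6, -1.1]
width: 0.0187
clock: 25.95
eef_pos: [0.5055, -0.3706, 0.1557]
eef_rot: [0.089, 0.996, 0.0, -0.001]
force: [-0.1, -0.6, -0.7]
width: 0.0184
202 [94 94 94 95 94 96 98 88 46  7  0  0  0  1  2  1]
215 [95 93 94 94 94 95 79 31  2 -1  3  6  3  2  1 -1]
225 [96 96 95 95 96 87 47 10  0  2  6  6  3  1 -2 -1]
232 [98 97 97 97 97 86 42  5 -1  1  1  1  2  0 -1 -2]
```

View pics/t15.png

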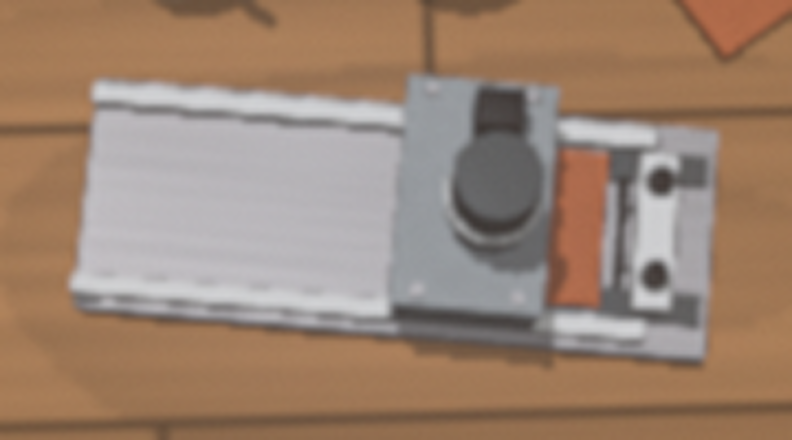

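View pics/w15.png

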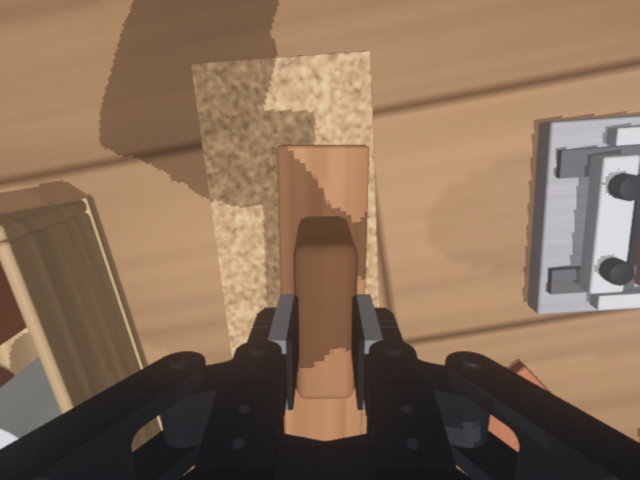

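```bash
python3 -m pendant '[{"tx":-2,"ty":-5,"tz":-30,"ax":0,"ay":0,"az":0,"claw":10},{"tx":0,"ty":-5,"tz":-40,"ax":0,"ay":0,"az":0,"claw":10},{"tx":0,"ty":0,"tz":-30,"ax":0,"ay":0,"az":0,"claw":10},{"tx":0,"ty":0,"tz":-15,"ax":0,"ay":0,"az":0,"claw":10},{"tx":0,"ty":0,"tz":-6,"ax":0,"ay":0,"az":0,"claw":10}]'
python3 -m pendant '[{"tx":0,"ty":0,"tz":-3,"ax":0,"ay":0,"az":0,"claw":10},{"tx":0,"ty":0,"tz":-3,"ax":0,"ay":0,"az":0,"claw":10},{"tx":0,"ty":0,"tz":-2,"ax":0,"ay":0,"az":0,"claw":10},{"tx":0,"ty":0,"tz":0,"ax":0,"ay":0,"az":0,"claw":10},{"tx":0,"ty":0,"tz":0,"ax":0,"ay":0,"az":0,"claw":10}]'
```

```text
clock: 26.55
eef_pos: [0.5037, -0.3813, 0.0347]
eef_rot: [0.089, 0.996, -0.0, 0.0]
force: [-0.6, -1.2, -0.9]
width: 0.0183
clock: 27.05
eef_pos: [0.5033, -0.3812, 0.0269]
eef_rot: [0.089, 0.996, -0.0, 0.0]
force: [0.0, 0.2, -1.4]
width: 0.0186
```

```bash
python3 -m pendant '[{"tx":0,"ty":0,"tz":-2,"ax":0,"ay":0,"az":0,"claw":10},{"tx":0,"ty":0,"tz":-1,"ax":0,"ay":0,"az":0,"claw":10},{"tx":0,"ty":0,"tz":-1,"ax":0,"ay":0,"az":0,"claw":10},{"tx":0,"ty":0,"tz":0,"ax":0,"ay":0,"az":0,"claw":10},{"tx":0,"ty":0,"tz":0,"ax":0,"ay":0,"az":0,"claw":10}]'
```

```text
clock: 27.55
eef_pos: [0.503, -0.3811, 0.0225]
eef_rot: [0.089, 0.996, -0.0, -0.0]
force: [-1.4, 0.3, 0.5]
width: 0.0181
```

```bash
python3 -m pendant '[{"tx":0,"ty":0,"tz":0,"ax":0,"ay":0,"az":0,"claw":24},{"tx":0,"ty":0,"tz":0,"ax":0,"ay":0,"az":0,"claw":35},{"tx":0,"ty":0,"tz":0,"ax":0,"ay":0,"az":0,"claw":50},{"tx":0,"ty":0,"tz":0,"ax":0,"ay":0,"az":0,"claw":60},{"tx":0,"ty":0,"tz":0,"ax":0,"ay":0,"az":0,"claw":60}]' 40
python3 -m pendant '[{"tx":0,"ty":0,"tz":10,"ax":0,"ay":0,"az":0,"claw":60},{"tx":0,"ty":0,"tz":25,"ax":0,"ay":0,"az":0,"claw":60},{"tx":0,"ty":0,"tz":45,"ax":0,"ay":0,"az":0,"claw":60},{"tx":0,"ty":0,"tz":45,"ax":0,"ay":0,"az":0,"claw":60},{"tx":0,"ty":0,"tz":40,"ax":0,"ay":0,"az":0,"claw":60}]'
python3 -m pendant '[{"tx":-20,"ty":0,"tz":15,"ax":0,"ay":0,"az":0,"claw":60},{"tx":0,"ty":0,"tz":0,"ax":0,"ay":0,"az":0,"claw":60},{"tx":0,"ty":0,"tz":0,"ax":0,"ay":0,"az":0,"claw":60}]'
python3 - <<'E'
from h import *
c=env.read_camera("wrist");cv2.imwrite("pics/w16.png",c["pixels"])
c=env.read_camera("top");cv2.imwrite("pics/t16.png",c["pixels"])
E
```

```text
clock: 28.05
eef_pos: [0.5031, -0.381, 0.0224]
eef_rot: [0.089, 0.996, -0.0, 0.0]
force: [0.2, -0.3, -0.5]
width: 0.0601
clock: 28.55
eef_pos: [0.5031, -0.3812, 0.1906]
eef_rot: [0.09, 0.996, -0.001, 0.001]
force: [0.8, -1.4, -0.3]
width: 0.0598
clock: 28.85
eef_pos: [0.483, -0.381, 0.203]
eef_rot: [0.09, 0.996, -0.0, 0.0]
force: [0.4, 0.0, 0.0]
width: 0.0598
```

View pics/w16.png

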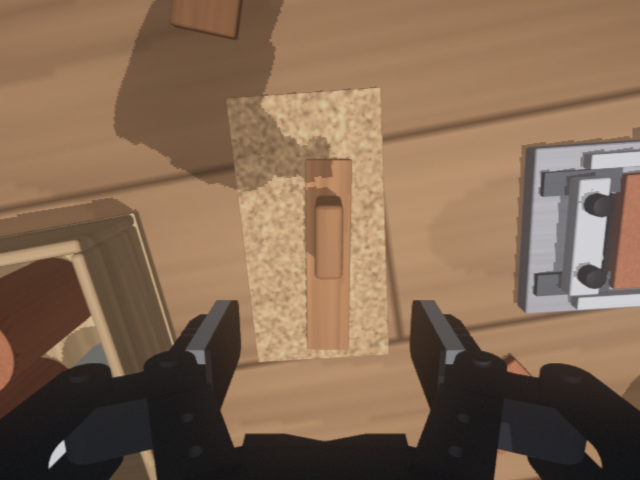

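View pics/t16.png

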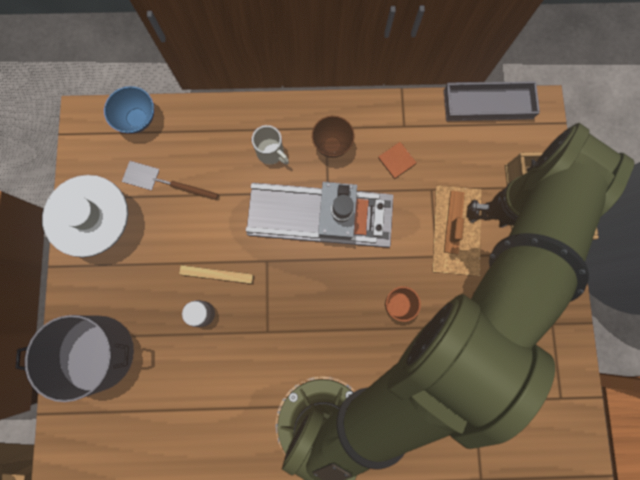

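```bash
python3 - <<'E'
from plant import env
print(env.finish_job())
E
```

```text
the job is handed in; nothing more can be done
None
```

I handed the job in, but the tile did not reach the rubber pad, so the main part of the task was probably not met. It stopped hard against the two 6 mm high bracket plates of the stop at x ≈ 130 mm, with the pad face about 9 mm further on (≈ 139–140 mm).

**What I did:**
- I took the push stick off the mat by its handle and fed the tile through the mouth. Sliding took about 6.8 N of drag.
- When it stopped, I drew the stick back and looked from above. The front edge was against the plates and the pad was untouched.
- I pushed again, centred and with the sole slightly raised, and the tile stopped at the same place.
- On that second push I held about 20–21 N at the wrist for about 1.3 s, peaking at 22.6 N. Allowing for drag, that is roughly 12–14 N on the bracket. It is an estimate, since the nose also pressed down a little.
- I then drew the stick back and stood it on its mat again.

**Last checks:**
- **Tile:** unmoved after I drew back, to within a fraction of a pixel in the top camera.
- **Stick:** flat on its sole on the mat, a few millimetres from where it started, with the gripper clear.
- **Everything else:** I saw no change to the other objects in the last top view. The gripper did not appear to touch the tile or the machine at any point.
- **Time:** about 29 s.

**What disagreed:** the force readings showed a hard contact, not the pad's 1 mm per 6 N. I found no way past the plates and did not push harder, to stay under the 22 N limit.

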